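Charge the grinding jar with a scoop and push it round the track

ROBOT

A 6-joint arm with a two-finger parallel gripper is mounted at the origin on a cart in front of the work surface, level with it; the furniture and walls round the work are solid. World frame = base frame: x ahead of the robot, y to its left, z up, the work surface at z = 0. Lengths are in m, angles in degrees, forces in N, time in s.
With the tool pointing down it reaches from about 0.225 to 0.725 m from the base axis. Payload 3.1 kg.
Tool frame: the origin (TCP) lies at the very end of the fingers, on their centre line; the grasp point (between the pads) lies 19 mm behind it; z points along the fingers, y is the line along which they close (so a half turn about z gives the same grasp; the last joint's range is limited). The gripper opens to 85 mm and grips with 20 to 120 N. Pads are 22 mm wide; open, the fingers measure 114 mm over their backs; the gripper's body (76 mm by 85 mm) begins 54 mm behind the grasp point. The pads swing forward as they close: fully open they stand 13 mm farther back than shut.
Start: joints at [-71.035, 2.75, 5.684, 92.934, 0, 82.678], TCP at [0.232, -0.471, 0.231] pointing down, gripper open.
Joint ranges: [-166.93, 166.93], [-56.73, 111.36], [-69.38, 81.34], [-121.58, 131.49], [-85.45, 84.26], [-180, 180]. Speed limits (degrees/s): [159.86, 159.86, 180, 180, 180, 180].

INTERFACE

Orientations are given as a 3x3 rotation matrix whose columns are the frame's x, y, z axes.
In Python, from workcell import telemetry, viewer, manip gives the robot as it stands. The module is installed in compiled form; this text tells all that it offers.
- The arm moves only by the tool send_rows, never from a script. Its arguments are lists of equal length, an entry for each row: "offset": the shift along the tool's x, y, z in cm, a list of three; "rot": the turn, a rotation vector about the tool's x, y, z in rad, a list of three; "fingers": the opening, from 0 (shut) to 1 (fully open). A call has 1 to 20 rows; each row shifts and turns the commanded pose from where the row before left it, along the tool's axes as they then stand; what a row does not reach is not made up. A row lasts 1/12 s, in which the tool goes at most 41.7 mm and 7.16 degrees, less where a joint would pass 70% of its speed; a pose out of reach is approached as far as the arm can. A call is refused whole if a number of a shift passes 4.17 or a number of a turn 0.125, either way. A call with a gripper value outside its range is refused whole. The fingers move at their own pace and stop on an object; the grip force is fixed at half the most. Time passes only in rows, so rows that do not move let the fingers close. It gives the time, the measured TCP pose, the force, the opening and the grip force at its end, in the units of the state.
- telemetry.get_state(): the state, without advancing time (a new reading comes with each control period).
- viewer.read_camera(name): name is "scene" or "side" or "wrist"; returns a dict with "img" (480x640x3 uint8, red, green, blue), "range_z" (480x640 float32, m along the optical axis (not along the pixel's ray), 0 where there is no reading), "fov_y" (degrees; the focal length in pixels is half the picture's height over the tangent of half this angle, whatever the lens; pixels are square), "cx", "cy" (the principal point, pixels), "pose" (4x4, takes a point from camera to world coordinates); the wrist camera has in their place "hand_eye" (4x4, takes a point from camera to tool coordinates, whose origin is the TCP and whose axes are the flange's). Camera axes: x right, y up, looking along -z (the intrinsics and any distortion apply to the point x, -y, -z); pixel columns grow to the right and rows downward; lengths in m; the calibration is good to about 2 mm. A picture is of the moment at which its call begins: read the wrist's pose just before it.
- manip.finish_job(): hands the job in; it is judged then, once.
The state is a dict: "clock": time; "qpos": joint angles; "joint_vel": joint speeds; "effort": joint torques, N m; "position": TCP position; "tool_rot": TCP orientation; "wrist_force": force on the tool from outside, world axes, zero at the start; "torque": the same for the moment, N m; "grip_width": opening from 0.0 (shut) to 1.0 (fully open); "gripper_force": force on a finger pad.
Only numpy, scipy, OpenCV 4.12 (cv2) and the standard library are available. Lean on these libraries where they do the work, as an engineer would, in place of code of your own. Each camera call takes 0.05 s, during which the arm holds its last target. There are 200 camera calls.

TASK

Use the scoop to transfer all the grinding balls from the tray into the open jar while the jar stands in the loading straight of the track; the gripper must not touch the balls. Then push the filled jar along the track, round the bend, until it rests against the far end stop, without lifting or tipping it. Leave the scoop lying flat on its rubber mat, and leave the bottle, sample jar, dish and tape roll where they are.

Things in the scene. Friction and masses are not known exactly. Their poses are not given: they have to be found in the camera images.
- scoop: steel scoop with an upright black handle, loose, 0.22 kg, starts flat on the mat; holds about 4 balls. Origin: centre of the underside of its flat pan; +y to the lip, z up. Pan 63 mm wide (x), 50 mm long (y), floor 2 mm thick, open at the lip (y = +25 mm); back wall at y = -25 mm, 30 mm high; sides 28 mm high at the back, 16 mm farther forward, ending 9 mm behind the lip
- scoop_grip (a point): middle of the scoop's handle, at (0, -40, 88) mm in the scoop's frame, axes as the scoop's. The handle stands behind the pan with flat sides: 18 mm thick (x), 28 mm (y), from z = 60 to 116 mm; grip it across x from above
- scoop_lip (a point): middle of the front lip, at (0, 25, 0) mm in the scoop's frame; axes as the scoop's
- mat: black rubber mat, fixed, 110 (x) by 150 (y) mm, 3 mm thick, the scoop's place; origin at the centre of its underside
- tray: grey open-topped tray, fixed, outside 84 (x) by 258 (y) mm, 54 mm high, walls and flat floor 4 mm thick (inside 76 by 250 mm); origin at the centre of its underside, y along its length. At y = +71 mm the floor turns up into a ramp of 38 degrees up to 46 mm at the +y end wall. The balls start on the flat floor in front of the ramp (y = -46 to +71 mm); the -y end is free for the scoop to enter
- jar: open round steel grinding jar, loose, 0.7 kg empty. Solid round foot 96 mm diameter, 32 mm high; above it a wall of 92 mm outer, 84 mm inner diameter; rim at 68 mm, inner floor at 32 mm. Origin at the centre of its underside, z up; may turn about z. Stands on the track's plate between the guide strips and slides along them
- jar_rim (a point): centre of the jar's mouth, 68 mm above its underside
- track: fixed aluminium plate 4 mm thick with grey guide strips 14 mm high, channel 102 mm wide. Origin on the bench at the centre of the bend. In its frame the jar's centre runs along x = -100 mm from y = +170 (loading end) to y = 0, round a quarter circle of radius 100 mm about the origin to (0, -100), then along y = -100 to x = +40 mm (far end). Clearance 3 mm a side
- track_start (a point): jar's centre at the loading end of the track, at (-100, 170, 4) mm in the track's frame; the jar starts up to 70 mm from it. A stop closes this end at y = +220 mm
- track_end (a point): jar's centre when it stands at the far end stop, at (40, -100, 4) mm in the track's frame; the stop's face is at x = +90 mm, the jar touches it at x = +42 mm
- ball_0: white ceramic grinding ball, 24 mm diameter, 28 g; origin at its centre (its axes mean nothing). One of up to eight alike, lying in the tray; absent in some starts. Rolls alone down slopes over about 12 degrees; several touching balls in the scoop may need 40 to 55 degrees to run out.
- ball_1: white ceramic grinding ball, 24 mm diameter, 28 g; origin at its centre (its axes mean nothing). One of up to eight alike, lying in the tray; absent in some starts. Rolls alone down slopes over about 12 degrees; several touching balls in the scoop may need 40 to 55 degrees to run out.
- ball_2: white ceramic grinding ball, 24 mm diameter, 28 g; origin at its centre (its axes mean nothing). One of up to eight alike, lying in the tray; absent in some starts. Rolls alone down slopes over about 12 degrees; several touching balls in the scoop may need 40 to 55 degrees to run out.
- ball_3: white ceramic grinding ball, 24 mm diameter, 28 g; origin at its centre (its axes mean nothing). One of up to eight alike, lying in the tray; absent in some starts. Rolls alone down slopes over about 12 degrees; several touching balls in the scoop may need 40 to 55 degrees to run out.
- ball_4: white ceramic grinding ball, 24 mm diameter, 28 g; origin at its centre (its axes mean nothing). One of up to eight alike, lying in the tray; absent in some starts. Rolls alone down slopes over about 12 degrees; several touching balls in the scoop may need 40 to 55 degrees to run out.
- ball_5: white ceramic grinding ball, 24 mm diameter, 28 g; origin at its centre (its axes mean nothing). One of up to eight alike, lying in the tray; absent in some starts. Rolls alone down slopes over about 12 degrees; several touching balls in the scoop may need 40 to 55 degrees to run out.
- ball_6: white ceramic grinding ball, 24 mm diameter, 28 g; origin at its centre (its axes mean nothing). One of up to eight alike, lying in the tray; absent in some starts. Rolls alone down slopes over about 12 degrees; several touching balls in the scoop may need 40 to 55 degrees to run out.
- ball_7: white ceramic grinding ball, 24 mm diameter, 28 g; origin at its centre (its axes mean nothing). One of up to eight alike, lying in the tray; absent in some starts. Rolls alone down slopes over about 12 degrees; several touching balls in the scoop may need 40 to 55 degrees to run out.
- amber_bottle: bystander: amber reagent bottle with black cap, 60 mm wide, 85 mm high; origin at the centre of its underside; not to be moved
- sample_jar: bystander: clear sample jar with black lid, 60 mm wide, 101 mm high; origin at the centre of its underside; not to be moved
- petri_dish: bystander: clear petri dish, 60 mm wide, 14 mm high; origin at the centre of its underside; not to be moved
- tape: bystander: roll of masking tape lying flat, 100 mm wide, 25 mm high; origin at the centre of its underside; not to be moved
Not all that is in view belongs to the job. What is shaped like the jar but orange is not meant.

How it is judged (in metres and radians):
On the way, in this order (a step that is already met when the one before it is completed fails the run):
1. all the balls present lie in the jar, which still stands in the loading straight (horizontal distance between each of ball_0, ball_1, ball_2, ball_3, ball_4, ball_5, ball_6, ball_7 and jar below 0.046 m and z of each of ball_0, ball_1, ball_2, ball_3, ball_4, ball_5, ball_6, ball_7 in the frame of jar below 0.068 m and y of jar in the frame of track above 0.02 m), for 0.3 s.
2. the jar has come round the bend with all the balls in it (horizontal distance between each of ball_0, ball_1, ball_2, ball_3, ball_4, ball_5, ball_6, ball_7 and jar below 0.046 m and z of each of ball_0, ball_1, ball_2, ball_3, ball_4, ball_5, ball_6, ball_7 in the frame of jar below 0.068 m and x of jar in the frame of track above 0 m), for 0.1 s.
At the end, for the whole second after the job is handed in: Every ball present lies inside the jar; the jar stands upright on the track within 12 mm of its place at the far end stop; the scoop lies flat on its mat, its pan's centre within 50 mm of the mat's centre; all at rest (horizontal distance between each of ball_0, ball_1, ball_2, ball_3, ball_4, ball_5, ball_6, ball_7 and jar below 0.046 m and z of each of ball_0, ball_1, ball_2, ball_3, ball_4, ball_5, ball_6, ball_7 in the frame of jar below 0.068 m and horizontal distance between jar and track_end below 0.012 m and z of jar in the frame of track below 0.009 m and angle between jar's own z axis and vertical below 0.08 rad and linear speed of each of jar, scoop below 0.02 m/s and horizontal distance between scoop and mat below 0.05 m and height (world z) of scoop below 0.01 m and angle between scoop's own z axis and vertical below 0.12 rad); the robot touches nothing.
It fails at once if the gripper touches a ball (contact force between the fingers and ball_0 above 0.5 N or contact force between the fingers and ball_1 above 0.5 N or contact force between the fingers and ball_2 above 0.5 N or contact force between the fingers and ball_3 above 0.5 N or contact force between the fingers and ball_4 above 0.5 N or contact force between the fingers and ball_5 above 0.5 N or contact force between the fingers and ball_6 above 0.5 N or contact force between the fingers and ball_7 above 0.5 N).
It fails at once if the jar is lifted out of its track or tipped (z of jar in the frame of track above 0.022 m or angle between jar's own z axis and vertical above 0.35 rad).
It fails at once if a bystander is moved by more than 30 mm (distance of any of amber_bottle, sample_jar, petri_dish, tape from where it was at the start of the episode above 0.03 m).
Of ball_0, ball_1, ball_2, ball_3, ball_4, ball_5, ball_6, ball_7 only 6 to 8 are there at a start; the rules pass over those that are not, and their reading is None.
At some moment in a run one of scoop, jar may be knocked a few centimetres aside while the robot is not near it.
It also fails if it takes over 210 s, if anything falls off the work surface, if the arm or the gripper's body presses on something with over 40 N, if the wrist force passes 120 N, or if a joint passes its speed limit or range.

## Working session

There is one attempt and no reset: what is moved stays moved. The work goes in short steps, Python scripts to look and compute and a tool call to move; the robot and the scene stay as the last step left them, time stands still between calls to the robot, and variables do not carry over. Pictures are saved under pics/ and viewed, at most 14 in all, crops included, and the job is handed in when it is done.

Besides the shell and the picture viewer there is one more tool, called after ">>>" by a JSON object that holds its "name" and its "arguments". send_rows: Moves the arm, as the interface text tells. Its arguments: {"type":"object","properties":{"offset":{"type":"array"},"rot":{"type":"array"},"fingers":{"type":"array"}},"required":["offset","rot","fingers"]}

```bash
mkdir -p pics; ls
cat > h.py <<'E'
import numpy as np, cv2
from workcell import telemetry, viewer, manip
def cam(n):
    s=telemetry.get_state(); c=viewer.read_camera(n)
    if n=="wrist":
        T=np.eye(4);T[:3,:3]=np.array(s["tool_rot"]);T[:3,3]=s["position"]
        c["pose"]=T@np.array(c["hand_eye"])
    c["pose"]=np.array(c["pose"]); c["f"]=240/np.tan(np.radians(c["fov_y"])/2); return c
def save(c,name): cv2.imwrite("pics/"+name+".png",c["img"][:,:,::-1])
def cloud(c):
    v,u=np.mgrid[0:480,0:640]; d=c["range_z"]
    P=np.stack([(u-c["cx"])/c["f"]*d,-(v-c["cy"])/c["f"]*d,-d],-1)
    return P@c["pose"][:3,:3].T+c["pose"][:3,3]
def ray(c,u,v,z):
    d=c["pose"][:3,:3]@np.array([(u-c["cx"])/c["f"],-(v-c["cy"])/c["f"],-1]);o=c["pose"][:3,3]
    return o+d*(z-o[2])/d[2]
def proj(c,p):
    q=c["pose"][:3,:3].T@(np.array(p)-c["pose"][:3,3]); return c["cx"]+c["f"]*q[0]/-q[2],c["cy"]+c["f"]*q[1]/q[2]
E
python3 - <<'E'
from h import *
for n in ("scene","side","wrist"):
    c=cam(n);save(c,n+"0")
    print(n,{k:v for k,v in c.items() if k not in("img","range_z")})
    np.savez("/tmp/"+n,**c)
print(telemetry.get_state())
E
```

```text
pics
scene {'fov_y': 43.27235572355584, 'cx': 322.70029073034056, 'cy': 236.78649379118843, 'pose': array([[-6.97501825e-01,  4.68050248e-01, -5.42604985e-01,
        -2.51100236e-01],
       [-7.16582406e-01, -4.54607290e-01,  5.29000820e-01,
         6.63962603e-01],
       [ 9.26783472e-04,  7.57800223e-01,  6.52485987e-01,
         1.00216479e+00],
       [ 0.00000000e+00,  0.00000000e+00,  0.00000000e+00,
         1.00000000e+00]]), 'f': np.float64(605.0543280694045)}
side {'fov_y': 46.98483641521655, 'cx': 321.85914897699064, 'cy': 240.13036640399505, 'pose': array([[ 0.92344051,  0.19279327, -0.3317957 ,  0.10159658],
       [-0.38361962,  0.44199202, -0.81085081, -1.06761145],
       [-0.00967553,  0.87605582,  0.48211262,  0.66883689],
       [ 0.        ,  0.        ,  0.        ,  1.        ]]), 'f': np.float64(552.162010343856)}
wrist {'fov_y': 61.67685761096005, 'cx': 321.52014995594214, 'cy': 237.1037734060803, 'hand_eye': array([[-1.63252525e-04,  9.65092433e-01,  2.61909468e-01,
         6.61701021e-02],
       [ 9.99999956e-01,  9.27976078e-05,  2.81372986e-04,
     
[... 591 characters left out ...]
9.31299162e-04,  8.26772311e+01]), 'joint_vel': array([ 0.03770211, -0.05402013,  0.28636041,  0.12489469, -0.04534831,
        0.02411696]), 'effort': array([ 1.83933444e-03, -3.39259672e+01,  3.20423877e+01,  1.53533171e-02,
       -1.84078899e-04,  2.23948710e-06]), 'position': array([ 0.23234107, -0.47025303,  0.23036512]), 'tool_rot': array([[ 8.96575676e-01,  4.42890131e-01, -6.23527597e-04],
       [ 4.42890515e-01, -8.96573967e-01,  1.76437107e-03],
       [ 2.22383924e-04, -1.85804664e-03, -9.99998249e-01]]), 'wrist_force': array([ 0.27080186, -0.50028272,  0.18534532]), 'torque': array([-0.02236449,  0.0281351 , -0.06731343]), 'gripper_force': 0.0, 'grip_width': 1.0036994384518914}
```

View pics/scene0.png

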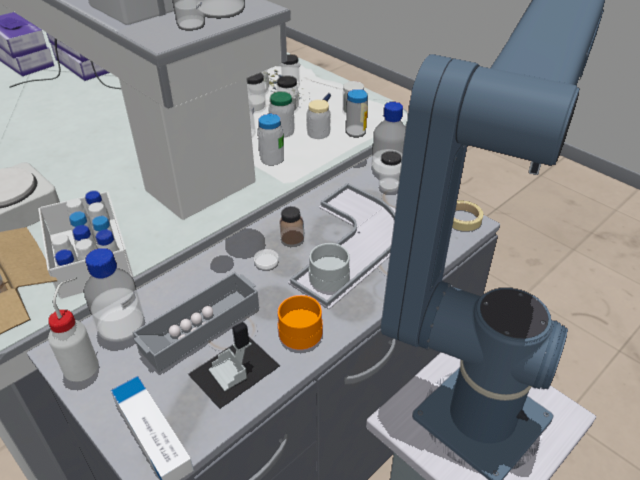

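View pics/side0.png

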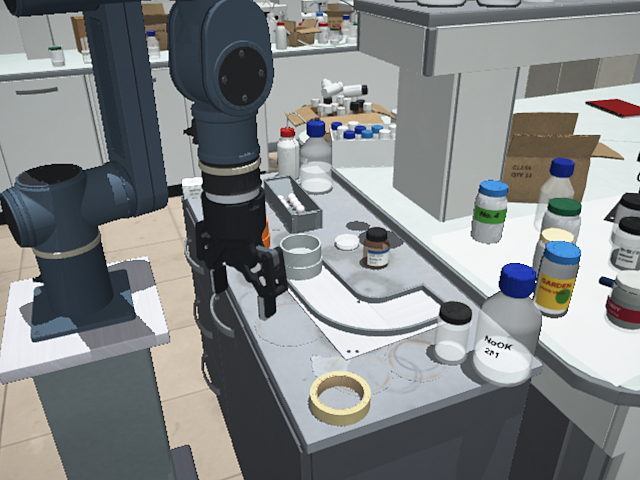

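The scene view shows the tray around (198,322) with four balls visible at (175..207,315..331), scoop at (230,365) on its mat, jar at (329,268), orange decoy at (300,322) and the track from (300,280) to the bend near (350,240). Next I'll build a top-down map from depth.

```bash
cat > top.py <<'E'
from h import *
def top(cs,x0=0.15,x1=0.85,y0=-0.75,y1=0.75,r=500):
    # rows: x decreasing downward; cols: y decreasing rightwards
    H=int((x1-x0)*r);W=int((y1-y0)*r);im=np.zeros((H,W,3),np.uint8);zz=np.full((H,W),-1.)
    for c in cs:
        P=cloud(c);ok=(c["range_z"]>0)&(P[...,2]<0.14)&(P[...,2]>-.02)
        p=P[ok];col=c["img"][ok]
        o=np.argsort(p[:,2]);p=p[o];col=col[o]
        i=((x1-p[:,0])*r).astype(int);j=((y1-p[:,1])*r).astype(int)
        k=(i>=0)&(i<H)&(j>=0)&(j<W);i,j,p,col=i[k],j[k],p[k],col[k]
        b=p[:,2]>zz[i,j]; im[i[b],j[b]]=col[b];zz[i[b],j[b]]=p[b,2]
    return im,zz
E
python3 - <<'E'
from top import *
cs=[]
for n in("scene","side"):
    c=dict(np.load("/tmp/"+n+".npz"));cs.append(c)
im,zz=top(cs)
for k in range(0,15):  # ticks
    y=0.75-k*.1; j=int((.75-y)*500); im[:4,min(j,749)]=255; cv2.putText(im,f"{y:.2f}",(j,14),0,.3,(255,255,255))
for k in range(0,7):
    x=.85-k*.1; cv2.putText(im,f"{x:.2f}",(0,k*50+4),0,.3,(255,255,255))
g=cv2.applyColorMap(np.clip((zz+.01)*255/.12,0,255).astype(np.uint8),cv2.COLORMAP_JET)
out=np.vstack([im[:,:,::-1],g])[:, :]
cv2.imwrite("pics/top.png",cv2.resize(out,None,fx=.85,fy=.85,interpolation=cv2.INTER_AREA))
# bystander
E
```

```text
(no output)
```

View pics/top.png

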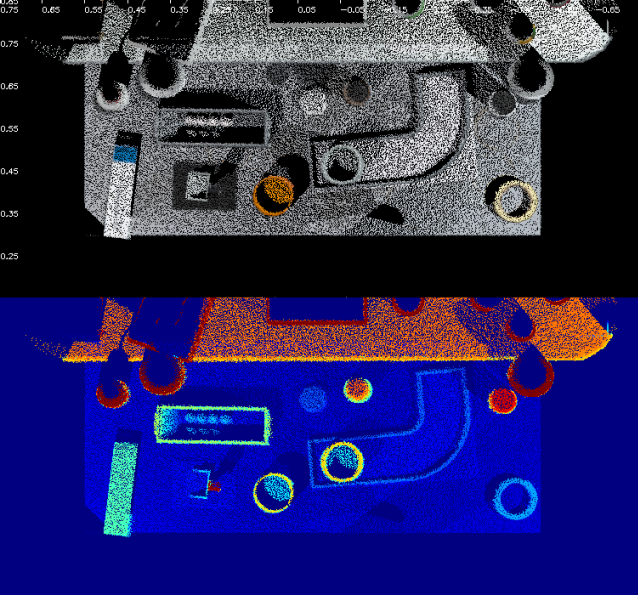

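The top-down map shows the tray along world y with its ramp at the +y end, the scoop lip facing +y, the jar at about (0.455,-0.05), and the track running toward -y then bending to +x. Next step: exact measurements.

```bash
cat > m.py <<'E'
from h import *
def circ(p):
    A=np.c_[2*p[:,:2],np.ones(len(p))];s=np.linalg.lstsq(A,(p[:,:2]**2).sum(1),rcond=None)[0]
    return s[:2],np.sqrt(s[2]+s[:2]@s[:2])
def sel(P,x,y,z): return (P[...,0]>x[0])&(P[...,0]<x[1])&(P[...,1]>y[0])&(P[...,1]<y[1])&(P[...,2]>z[0])&(P[...,2]<z[1])
def jar(c,x=(.35,.56),y=(-.2,.05)):
    P=cloud(c);p=P[sel(P,x,y,(.066,.078))]
    return (len(p),)+circ(p) if len(p)>20 else None
E
python3 - <<'E'
from m import *
a=dict(np.load("/tmp/scene.npz"));b=dict(np.load("/tmp/side.npz"))
for c,n in((a,"scene"),(b,"side")):
    P=cloud(c); print(n)
    f=P[sel(P,(.3,.7),(-.5,.5),(-.008,.006))];print(" bench z",np.median(f[:,2]))
    p=P[sel(P,(.46,.66),(.12,.47),(.046,.060))]; r=cv2.minAreaRect(p[:,:2].astype(np.float32)*1000);print(" tray",r,len(p),np.median(p[:,2]))
    print(" jar",jar(c),"orange",jar(c,(.3,.45),(.06,.2)))
    p=P[sel(P,(.3,.5),(.1,.3),(.10,.135))]
    if len(p)>10:
        t=p[p[:,2]>p[:,2].max()-.012];print(" handle",len(p),p.min(0),p.max(0),cv2.minAreaRect(t[:,:2].astype(np.float32)*1000))
    p=P[sel(P,(.37,.72),(-.4,.06),(.0115,.022))];
    print(" strip",len(p),np.percentile(p[:,2],[5,50,95]),p.min(0),p.max(0))
    # white balls
    img=c["img"].astype(int); w=(img.min(-1)>150)
    p=P[sel(P,(.48,.64),(.15,.45),(.015,.045))&w];print(" balls",len(p),p[:,:2].min(0) if len(p) else 0,p[:,:2].max(0) if len(p) else 0)
    d=(img.max(-1)<60); p=P[sel(P,(.28,.52),(.1,.37),(-.006,.012))&d]
    if len(p):print(" mat",cv2.minAreaRect(p[:,:2].astype(np.float32)*1000),len(p))
    # scoop pan walls
    p=P[sel(P,(.35,.5),(.17,.32),(.012,.05))];
    if len(p):print(" pan",cv2.minAreaRect(p[:,:2].astype(np.float32)*1000),len(p),p[:,:2].mean(0))
E
```

```text
scene
 bench z 0.0013370639267802353
 tray ((578.6832275390625, 302.285400390625), (191.59390258789062, 359.7415771484375), 7.756307601928711) 1523 0.05259967803535459
 jar (297, array([ 0.46381609, -0.05234645]), np.float64(0.043845298322785685)) orange (263, array([0.39053544, 0.10625524]), np.float64(0.04381792011174426))
 handle 194 [0.39480376 0.23144798 0.10027357] [0.41585826 0.26039394 0.12390199] ((406.26483154296875, 245.81289672851562), (28.256380081176758, 19.61627197265625), 85.86067199707031)
 strip 1569 [0.01209132 0.01669976 0.02110805] [ 0.40161759 -0.3590146   0.01152524] [0.68865303 0.0465284  0.02199912]
 balls 636 [0.53500786 0.21017194] [0.63983016 0.40744945]
 mat ((409.307861328125, 268.6280822753906), (147.71603393554688, 111.28894805908203), 88.62060546875) 1865
 pan ((411.427734375, 275.891845703125), (49.97948455810547, 68.10346984863281), 84.95320892333984) 384 [0.40983991 0.27007864]
side
 bench z -0.00018308690427026875
 tray ((582.5570068359375, 294.5784606933594), (351.0186462402344, 153.76559448242188), 89.18634796142578) 498 0.05122103902306763
 jar (253, array([ 0.46189632, -0.05690208]), np.float64(0.04372580565423261)) orange None
 strip 1717 [0.01198895 0.01578299 0.01959437] [ 0.40951744 -0.35702652  0.01151024] [0.67936167 0.05993172 0.02192834]
 balls 574 [0.50795516 0.20353892] [0.63987114 0.44979332]
```

```bash
cat > plan.py <<'E'
from h import *
from scipy.spatial.transform import Rotation as R
def Rw(yaw,tilt=0):
    """tool rot: tool x along scoop +y, yaw=scoop yaw deg; tilt>0 lip up"""
    b=np.array([[0,1,0],[1,0,0],[0,0,-1.]])
    return (R.from_euler('z',yaw,degrees=True)*R.from_euler('x',tilt,degrees=True)).as_matrix()@b
def go(pos,yaw=None,tilt=0,vmax=3.5,wmax=.11):
    s=telemetry.get_state();T=np.array(s["tool_rot"]);p=np.array(s["position"])
    d=T.T@(np.array(pos)-p)*100;n=int(np.ceil(np.abs(d).max()/vmax))
    print("shift total cm(tool)",d.round(2),"rows",n,"each",(d/max(n,1)).round(3))
    if yaw is not None:
        w=R.from_matrix(T.T@Rw(yaw,tilt)).as_rotvec();m=int(np.ceil(np.abs(w).max()/wmax))
        print("rot total",w.round(4),"rows",m,"each",(w/max(m,1)).round(4))
def piv(r,w,n):
    """pivot at tool coords r (cm), total rotvec w, n rows"""
    q=R.from_rotvec(np.array(w)/n).as_matrix();print("pivot each",((np.eye(3)-q)@np.array(r)).round(4),"rot",(np.array(w)/n).round(4))
def st():
    s=telemetry.get_state();T=np.array(s["tool_rot"]);print(s["clock"],np.round(s["position"],4),"xax",T[:,0].round(3),"z",T[:,2].round(3),"f",np.round(s["wrist_force"],1),"grip",round(s["grip_width"],3),round(s["gripper_force"],1),"q",np.round(s["qpos"]))
E
python3 - <<'E'
from plan import *
go((.40,.13,.29),-4)
E
```

```text
shift total cm(tool) [ 41.62 -46.4   -5.87] rows 14 each [ 2.973 -3.314 -0.419]
rot total [-0.0016 -0.0012 -1.0422] rows 10 each [-2.000e-04 -1.000e-04 -1.042e-01]
```

>>> {"name": "send_rows", "arguments": {"offset": [[2.3,-2.6,-0.33],[2.3,-2.6,-0.33],[2.3,-2.6,-0.33],[2.3,-2.6,-0.33],[2.3,-2.6,-0.33],[2.3,-2.6,-0.33],[2.3,-2.6,-0.33],[2.3,-2.6,-0.33],[2.3,-2.6,-0.33],[2.3,-2.6,-0.33],[2.3,-2.6,-0.33],[2.3,-2.6,-0.33],[2.3,-2.6,-0.33],[2.3,-2.6,-0.33],[2.3,-2.6,-0.33],[2.3,-2.6,-0.33],[2.3,-2.6,-0.33],[2.3,-2.6,-0.33]], "rot": [[0,0,0],[0,0,0],[0,0,0],[0,0,0],[0,0,0],[0,0,0],[0,0,0],[0,0,0],[0,0,0],[0,0,0],[0,0,0],[0,0,0],[0,0,0],[0,0,0],[0,0,0],[0,0,0],[0,0,0],[0,0,0]], "fingers": [1,1,1,1,1,1,1,1,1,1,1,1,1,1,1,1,1,1]}}

```text
clock: 1.65
position: [0.3963, 0.1342, 0.2907]
tool_rot: [[0.896, 0.443, 0.0], [0.443, -0.896, -0.0], [-0.0, 0.0, -1.0]]
wrist_force: [1.2, 0.2, -0.7]
grip_width: 1.002
gripper_force: 0.0
```

>>> {"name": "send_rows", "arguments": {"offset": [[0,0,0],[0,0,0],[0,0,0],[0,0,0],[0,0,0],[0,0,0],[0,0,0],[0,0,0],[0,0,0],[0,0,0],[0,0,0],[0,0,0]], "rot": [[0,0,-0.104],[0,0,-0.104],[0,0,-0.104],[0,0,-0.104],[0,0,-0.104],[0,0,-0.104],[0,0,-0.104],[0,0,-0.104],[0,0,-0.104],[0,0,-0.104],[0,0,0],[0,0,0]], "fingers": [1,1,1,1,1,1,1,1,1,1,1,1]}}

```text
clock: 2.65
position: [0.3963, 0.1322, 0.2904]
tool_rot: [[0.075, 0.997, -0.001], [0.997, -0.075, -0.0], [-0.0, -0.001, -1.0]]
wrist_force: [-0.6, 0.3, -1.0]
grip_width: 1.001
gripper_force: 0.0
```

Run:
```python
from plan import *
from m import *
st()
c=cam("wrist");save(c,"w1");np.savez("/tmp/w1",**c)
P=cloud(c)
p=P[sel(P,(.3,.5),(.1,.33),(.10,.135))];print(len(p),p.min(0),p.max(0))
t=p[p[:,2]>np.median(p[:,2])-.006];print(np.median(p[:,2]),cv2.minAreaRect(t[:,:2].astype(np.float32)*1000))
```

```text
2.65 [0.3963 0.1322 0.2904] xax [ 0.075  0.997 -0.   ] z [-0.001 -0.    -1.   ] f [-0.6  0.3 -1. ] grip 1.001 0.0 q [  9. -12.  -1. 101.   0. 104.]
1013 [0.39694378 0.2299813  0.10016828] [0.41687789 0.25885095 0.12136735]
0.11839804854465535 ((406.7404479980469, 244.55247497558594), (28.24580955505371, 17.955381393432617), 82.86000061035156)
```

View pics/w1.png

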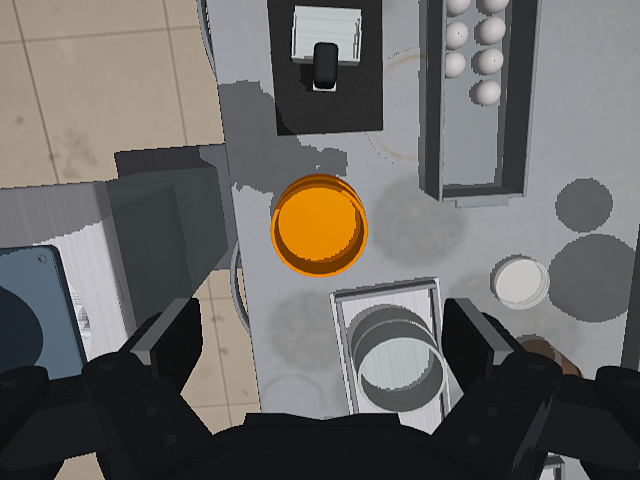

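The wrist view shows the handle at (325,62), the pan above it, balls in two columns at x≈455 and x≈490, the decoy at (320,228) and the jar at (400,370). Now I plan the grasp.

Run:
```python
from plan import *
from m import *
go((.4067,.2446,.29),-6)
c=dict(np.load("/tmp/w1.npz"));c["pose"]=np.array(c["pose"])
P=cloud(c);print("jar",jar(c,(.38,.55),(-.13,.02)))
p=P[sel(P,(.37,.46),(.25,.34),(.012,.036))];print("pan",cv2.minAreaRect(p[:,:2].astype(np.float32)*1000))
d=(c["img"].astype(int).max(-1)<60); p=P[sel(P,(.3,.5),(.17,.36),(-.006,.012))&d];print("mat",p[:,:2].min(0),p[:,:2].max(0),cv2.minAreaRect(p[:,:2].astype(np.float32)*1000))
p=P[sel(P,(.48,.66),(.14,.4),(.047,.058))];print("tray",p[:,:2].min(0),p[:,:2].max(0))
for y in np.arange(.16,.30,.02):
    q=p[np.abs(p[:,1]-y)<.01];print(round(y,2),np.histogram(q[:,0],bins=np.arange(.49,.62,.004))[0])
```

```text
shift total cm(tool) [11.28  0.2   0.05] rows 4 each [2.821 0.05  0.012]
rot total [-0.0004  0.0001  0.0303] rows 1 each [-0.0004  0.0001  0.0303]
jar (1393, array([ 0.46397504, -0.05292741]), np.float64(0.04367790162895407))
pan ((411.06396484375, 279.5583801269531), (41.41413116455078, 63.04617691040039), 82.92312622070312)
mat [0.3541555 0.1928656] [0.46630138 0.32052836] ((410.21539306640625, 256.4114990234375), (125.79110717773438, 110.19361114501953), 88.67317962646484)
tray [0.50639899 0.14015752] [0.59373156 0.296843  ]
0.16 [  0   0   0   0 108  16   0   0   0   0   0   0   0   0   0   0   0   0
   0   0   0   0   0   0 154  13   0   0   0   0   0   0]
0.18 [  0   0   0   0 101  34   0   0   0   0   0   0   0   0   0   0   0   0
   0   0   0   0   0   0 138  24   0   0   0   0   0   0]
0.2 [  0   0   0   0 104  30   0   0   0   0   0   0   0   0   0   0   0   0
   0   0   0   0   0   0 139  37   0   0   0   0   0   0]
0.22 [  0   0   0   0  93  58   0   0   0   0   0   0   0   0   0   0   0   0
   0   0   0   0   0   0 129  53   0   0   0   0   0   0]
0.24 [  0   0   0   0  88  61   0   0   0   0   0   0   0   0   0   0   0   0
   0   0   0   0   0   0 121  66   0   0   0   0   0   0]
0.26 [  0   0   0   0  83  79   0   0   0   0   0   0   0   0   0   0   0   0
   0   0   0   0   0   0 115  86   0   0   0   0   0   0]
0.28 [  0   0   0   0  70 100   0   0   0   0   0   0   0   0   0   0   0   0
   0   0   0   0   0   0 106  97   0   0   0   0   0   0]
```

>>> {"name": "send_rows", "arguments": {"offset": [[2.82,0.05,0],[2.82,0.05,0],[2.82,0.05,0],[2.82,0.05,0],[0,0,0],[0,0,4.0],[0,0,4.0],[0,0,4.0],[0,0,2.0],[0,0,0],[0,0,0]], "rot": [[0,0,0],[0,0,0],[0,0,0],[0,0,0],[0,0,0.047],[0,0,0],[0,0,0],[0,0,0],[0,0,0],[0,0,0],[0,0,0]], "fingers": [1,1,1,1,1,1,1,1,1,1,1]}}

```text
clock: 3.62
position: [0.4054, 0.2441, 0.1496]
tool_rot: [[0.12, 0.993, -0.003], [0.993, -0.12, -0.001], [-0.002, -0.003, -1.0]]
wrist_force: [0.1, 0.4, 1.4]
grip_width: 1.0
gripper_force: 0.0
```

Run:
```python
from plan import *
from m import *
st();go((.4067,.2446,.072),-7)
c=cam("wrist");P=cloud(c);np.savez("/tmp/w2",**c);save(c,"w2")
print(np.asarray(c["pose"])[:3,3])
p=P[sel(P,(.37,.46),(.25,.34),(.012,.036))];print("pan",len(p),cv2.minAreaRect(p[:,:2].astype(np.float32)*1000))
p=P[sel(P,(.38,.43),(.21,.28),(.09,.125))];print("handle",len(p))
if len(p): print(cv2.minAreaRect(p[:,:2].astype(np.float32)*1000))
```

```text
3.6167 [0.4054 0.2441 0.1496] xax [ 0.12   0.993 -0.002] z [-0.003 -0.001 -1.   ] f [0.1 0.4 1.4] grip 1.0 0.0 q [ 23.  -5. -11.  84.  -0. 120.]
shift total cm(tool) [0.07 0.15 7.76] rows 3 each [0.025 0.049 2.585]
rot total [-0.0029  0.0017  0.002 ] rows 1 each [-0.0029  0.0017  0.002 ]
[0.41356668 0.3105382  0.29198833]
pan 1533 ((410.807373046875, 277.9430847167969), (44.71002197265625, 63.16295623779297), 82.76670837402344)
handle 2535
((406.86334228515625, 245.53521728515625), (27.203134536743164, 17.995914459228516), 82.87635803222656)
```

>>> {"name": "send_rows", "arguments": {"offset": [[0.1,0.13,2.6],[0,0,2.6],[0,0,2.5],[0,0,0],[0,0,0],[0,0,0],[0,0,0],[0,0,0],[0,0,0],[0,0,0],[0,0,0],[0,0,0]], "rot": [[0,0,0],[0,0,0],[0,0,0],[0,0,0],[0,0,0],[0,0,0],[0,0,0],[0,0,0],[0,0,0],[0,0,0],[0,0,0],[0,0,0]], "fingers": [1,1,1,1,0,0,0,0,0,0,0,0]}}

```text
clock: 4.67
position: [0.4088, 0.2458, 0.075]
tool_rot: [[0.119, 0.993, 0.002], [0.993, -0.119, 0.001], [0.001, 0.002, -1.0]]
wrist_force: [-1.3, -0.2, 6.1]
grip_width: 0.202
gripper_force: 62.3
```

Run:
```python
from plan import *
from m import *
st()
# tray from w1 and w2
for n in("w1","w2"):
    c=dict(np.load(f"/tmp/{n}.npz"));P=cloud(c)
    for nm,x in(("L",(.50,.518)),("R",(.578,.60))):
        p=P[sel(P,x,(.10,.45),(.049,.058))]
        if len(p)>30: k=np.polyfit(p[:,1],p[:,0],1);print(n,nm,len(p),"slope",k[0],"x@.3",np.polyval(k,.3),"y",p[:,1].min(),p[:,1].max())
    im=c["img"].astype(int);w=(im.min(-1)>140)
    p=P[sel(P,(.51,.59),(.13,.45),(.020,.032))&w]
    print("ball tops",len(p)); 
    m=(sel(P,(.512,.586),(.13,.45),(.021,.040))).astype(np.uint8)
    k,l,s,ce=cv2.connectedComponentsWithStats(m)
    for i in range(1,k):
        if s[i,4]>20: q=P[l==i];print(s[i,4],q.mean(0).round(3),q[:,2].max().round(3),c["img"][l==i].mean(0).round())
c=dict(np.load("/tmp/scene.npz"));P=cloud(c)
p=P[sel(P,(.50,.60),(.12,.47),(.048,.058))];print("scene tray y",np.percentile(p[:,1],[0,1,99,100]))
```

```text
4.6667 [0.4088 0.2458 0.075 ] xax [0.119 0.993 0.001] z [ 0.002  0.001 -1.   ] f [-1.3 -0.2  6.1] grip 0.202 62.3 q [ 23.  -3. -18.  75.  -0. 120.]
w1 L 1169 slope 0.012312064296933427 x@.3 0.5107980011842017 y 0.12255439688131878 0.2956321773600846
w1 R 1301 slope 0.02558789866379469 x@.3 0.5913808199834306 y 0.12143324475107667 0.2903131324379334
ball tops 2396
226 [0.533 0.297 0.025] 0.029 [169. 165. 165.]
183 [0.568 0.296 0.024] 0.028 [166. 161. 161.]
456 [0.565 0.274 0.025] 0.03 [177. 172. 172.]
447 [0.531 0.273 0.025] 0.03 [178. 173. 173.]
429 [0.565 0.248 0.025] 0.029 [179. 174. 174.]
406 [0.53  0.247 0.025] 0.029 [182. 177. 177.]
408 [0.563 0.219 0.025] 0.029 [181. 176. 176.]
w2 L 2946 slope 0.018944710182523482 x@.3 0.5110630393800012 y 0.17869160509144127 0.3651420861748135
w2 R 3360 slope 0.01605326423180746 x@.3 0.5904367532317262 y 0.1248811904090977 0.3557419373404602
ball tops 5552
4461 [0.554 0.355 0.029] 0.04 [127. 131. 136.]
911 [0.567 0.302 0.025] 0.029 [198. 193. 193.]
801 [0.534 0.303 0.025] 0.03 [205. 200. 200.]
853 [0.565 0.276 0.025] 0.03 [199. 194. 194.]
697 [0.532 0.274 0.025] 0.029 [207. 202. 202.]
785 [0.564 0.249 0.025] 0.029 [201. 196. 196.]
578 [0.531 0.249 0.026] 0.029 [210. 205. 206.]
733 [0.563 0.221 0.025] 0.029 [201. 196. 196.]
scene tray y [0.12010149 0.12155617 0.38655168 0.46906222]
```

Seven balls are seen, in two columns at x≈0.532 and 0.565, and the scoop is gripped. Lifting it and moving to the tray's free end.

>>> {"name": "send_rows", "arguments": {"offset": [[0,0,-1],[0,0,-2.5],[0,0,-2.5],[0,0,-2.5],[0,0,-2.5],[0,0,0],[0,0,0],[0,0,0]], "rot": [[0,0,0],[0,0,0],[0,0,0],[0,0,0],[0,0,0],[0,0,-0.051],[0,0,-0.051],[0,0,0]], "fingers": [0,0,0,0,0,0,0,0]}}

```text
clock: 5.33
position: [0.4078, 0.2454, 0.184]
tool_rot: [[0.016, 1.0, -0.0], [1.0, -0.016, -0.0], [-0.0, -0.0, -1.0]]
wrist_force: [-0.2, -0.1, -1.8]
grip_width: 0.204
gripper_force: 61.3
```

Run:
```python
from plan import *
st();go((.5478,.133,.185),-1,vmax=3)
```

```text
5.3333 [0.4078 0.2454 0.184 ] xax [ 0.016  1.    -0.   ] z [-0. -0. -1.] f [-0.2 -0.1 -1.8] grip 0.204 61.3 q [ 23.  -5.  -7.  88.  -0. 114.]
shift total cm(tool) [-11.01  14.18  -0.11] rows 5 each [-2.201  2.836 -0.021]
rot total [-0.0003  0.0002  0.0013] rows 1 each [-0.0003  0.0002  0.0013]
```

>>> {"name": "send_rows", "arguments": {"offset": [[-1.85,2.36,0],[-1.85,2.36,0],[-1.85,2.36,0],[-1.85,2.36,0],[-1.85,2.36,0],[-1.8,2.36,0],[0,0,0],[0,0,0],[0,0,2.5],[0,0,2.5],[0,0,2.5],[0,0,1.5],[0,0,0],[0,0,0]], "rot": [[0,0,0],[0,0,0],[0,0,0],[0,0,0],[0,0,0],[0,0,0],[0,0,0],[0,0,0],[0,0,0],[0,0,0],[0,0,0],[0,0,0],[0,0,0],[0,0,0]], "fingers": [0,0,0,0,0,0,0,0,0,0,0,0,0,0]}}

```text
clock: 6.5
position: [0.5456, 0.1332, 0.0926]
tool_rot: [[0.016, 1.0, -0.004], [1.0, -0.016, -0.0], [-0.0, -0.004, -1.0]]
wrist_force: [-0.4, 0.8, -1.7]
grip_width: 0.205
gripper_force: 61.3
```

Run:
```python
from plan import *
from m import *
st();go((.548,.133,.0765),-1)
c=cam("wrist");save(c,"w3");P=cloud(c)
for nm,x in(("L",(.50,.518)),("R",(.578,.60))):
    p=P[sel(P,x,(.12,.38),(.049,.058))]
    if len(p)>30: k=np.polyfit(p[:,1],p[:,0],1);print(nm,len(p),"slope",k[0],"x@.2",np.polyval(k,.2),"y",p[:,1].min(),p[:,1].max())
```

```text
6.5 [0.5456 0.1332 0.0926] xax [ 0.016  1.    -0.   ] z [-0.004 -0.    -1.   ] f [-0.4  0.8 -1.7] grip 0.205 61.3 q [ 7.  9. -3. 78.  0. 98.]
shift total cm(tool) [-0.01  0.24  1.61] rows 1 each [-0.013  0.245  1.608]
rot total [-0.0037  0.0002  0.0012] rows 1 each [-0.0037  0.0002  0.0012]
L 3295 slope 0.004842808783246578 x@.2 0.5107931370611613 y 0.12310324945530228 0.2511642926008493
R 3305 slope 0.03241753219128609 x@.2 0.589352482778394 y 0.12137708200904025 0.25017333600164154
```

View pics/w3.png

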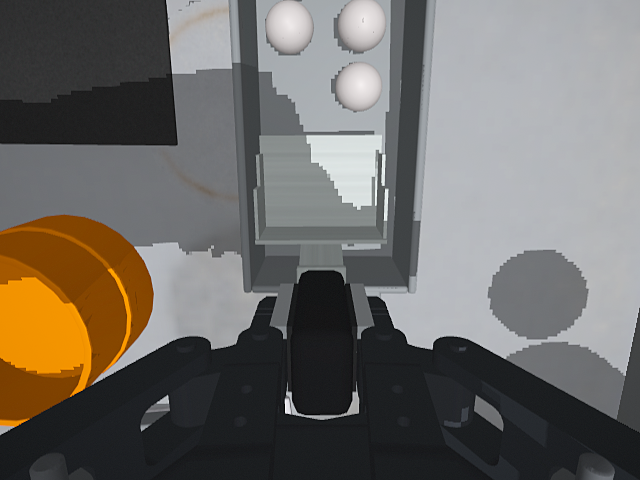

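The scoop is inside the tray with its lip at row 133, just short of the nearest ball at (358,87), and roughly centred. Lowering it and advancing.

>>> {"name": "send_rows", "arguments": {"offset": [[0,0.25,0.5],[0,0,0.5],[0,0,0.3],[0,0,0.3],[0,0,0.1],[0,0,0],[0,0,0]], "rot": [[0,0,0],[0,0,0],[0,0,0],[0,0,0],[0,0,0],[0,0,0],[0,0,0]], "fingers": [0,0,0,0,0,0,0]}}

```text
clock: 7.13
position: [0.5502, 0.1325, 0.0768]
tool_rot: [[0.017, 1.0, 0.0], [1.0, -0.017, 0.0], [0.0, 0.0, -1.0]]
wrist_force: [0.7, 0.1, -1.6]
grip_width: 0.206
gripper_force: 61.3
```

>>> {"name": "send_rows", "arguments": {"offset": [[0,0,0.15],[0.8,0,0],[0.8,0,0],[0.8,0,0],[0.8,0,0],[0.8,0,0],[0.8,0,0],[0.8,0,0],[0.8,0,0],[0.8,0,0],[0.8,0,0],[0.8,0,0],[0,0,0]], "rot": [[0,0,0],[0,0,0],[0,0,0],[0,0,0],[0,0,0],[0,0,0],[0,0,0],[0,0,0],[0,0,0],[0,0,0],[0,0,0],[0,0,0],[0,0,0]], "fingers": [0,0,0,0,0,0,0,0,0,0,0,0,0]}}

```text
clock: 8.22
position: [0.552, 0.2224, 0.0761]
tool_rot: [[0.015, 1.0, 0.002], [1.0, -0.015, 0.001], [0.001, 0.001, -1.0]]
wrist_force: [-0.4, -0.2, 4.8]
grip_width: 0.202
gripper_force: 62.4
```

Run:
```python
from plan import *
st();c=cam("wrist");save(c,"w4")
```

```text
8.2167 [0.552  0.2224 0.0761] xax [0.015 1.    0.001] z [ 0.002  0.001 -1.   ] f [-0.4 -0.2  4.8] grip 0.202 62.4 q [ 15.  14.   1.  76.   0. 106.]
```

View pics/w4.png

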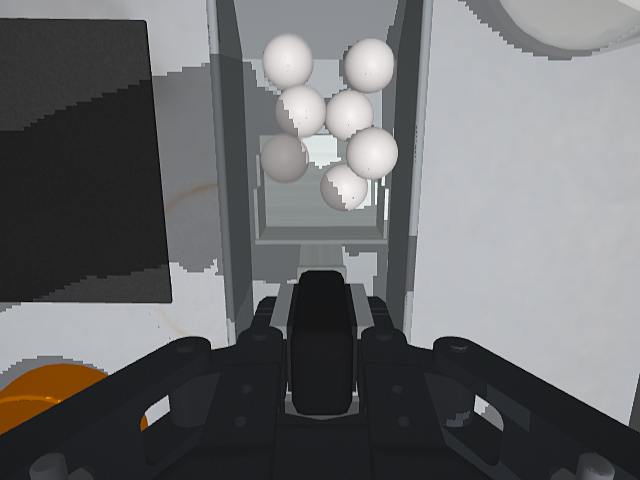

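Three balls are in the pan ((285,158),(372,152),(343,188)) and four lie ahead of the lip near the ramp foot (row 60). I'll push on, then tilt the lip up about the back edge.

Run:
```python
from plan import *
piv((1.5,0,7.2),(0,.45,0),6)
```

```text
pivot each [-0.5353  0.      0.1326] rot [0.    0.075 0.   ]
```

>>> {"name": "send_rows", "arguments": {"offset": [[0.6,0,0],[0.6,0,0],[0.6,0,0],[0.6,0,0],[0.5,0,0],[0,0,0],[0,0,0]], "rot": [[0,0,0],[0,0,0],[0,0,0],[0,0,0],[0,0,0],[0,0,0],[0,0,0]], "fingers": [0,0,0,0,0,0,0]}}

```text
clock: 8.85
position: [0.5527, 0.2497, 0.0762]
tool_rot: [[0.017, 1.0, 0.002], [1.0, -0.017, -0.001], [-0.001, 0.002, -1.0]]
wrist_force: [-1.2, -4.0, 5.9]
grip_width: 0.201
gripper_force: 62.5
```

>>> {"name": "send_rows", "arguments": {"offset": [[-0.535,0,0.13],[-0.535,0,0.13],[-0.535,0,0.13],[-0.535,0,0.13],[-0.535,0,0.13],[-0.535,0,0.13],[0,0,0],[0,0,0]], "rot": [[0,0.075,0],[0,0.075,0],[0,0.075,0],[0,0.075,0],[0,0.075,0],[0,0.075,0],[0,0,0],[0,0,0]], "fingers": [0,0,0,0,0,0,0,0]}}

```text
clock: 9.52
position: [0.5517, 0.2195, 0.0616]
tool_rot: [[0.017, 1.0, 0.007], [0.899, -0.019, 0.437], [0.437, -0.001, -0.9]]
wrist_force: [-0.4, -2.0, 3.1]
grip_width: 0.199
gripper_force: 62.2
```

Run:
```python
from plan import *
st();c=cam("wrist");save(c,"w5")
s=telemetry.get_state();p=np.array(s["position"]);go(p+[0,-.0,.12],-1,25.8,vmax=2.2)
```

```text
9.5167 [0.5517 0.2195 0.0616] xax [0.017 0.899 0.437] z [ 0.007  0.437 -0.9  ] f [-0.4 -2.   3.1] grip 0.199 62.2 q [  2.  10. -10.  69.  26.  93.]
shift total cm(tool) [  5.23  -0.   -10.8 ] rows 5 each [ 1.046e+00 -1.000e-03 -2.160e+00]
rot total [-0.0001 -0.0005 -0.0004] rows 1 each [-0.0001 -0.0005 -0.0004]
```

View pics/w5.png

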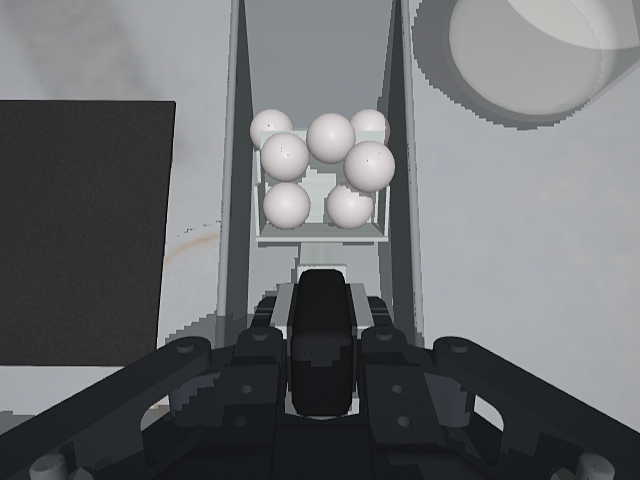

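Five balls sit in the pan and two ((270,128),(370,125)) are left below the lip. Lifting gently.

>>> {"name": "send_rows", "arguments": {"offset": [[0.35,0,-0.75],[0.45,0,-0.9],[0.45,0,-0.9],[0.65,0,-1.35],[0.65,0,-1.35],[0.65,0,-1.35],[0.65,0,-1.35],[0.65,0,-1.35],[0.65,0,-1.35],[0.4,0,-0.9],[0,0,0],[0,0,0]], "rot": [[0,0,0],[0,0,0],[0,0,0],[0,0,0],[0,0,0],[0,0,0],[0,0,0],[0,0,0],[0,0,0],[0,0,0],[0,0,0],[0,0,0]], "fingers": [0,0,0,0,0,0,0,0,0,0,0,0]}}

```text
clock: 10.57
position: [0.552, 0.2196, 0.1905]
tool_rot: [[0.014, 1.0, 0.009], [0.901, -0.016, 0.434], [0.434, 0.002, -0.901]]
wrist_force: [0.3, 0.3, -4.1]
grip_width: 0.204
gripper_force: 61.3
```

Run:
```python
from plan import *
from m import *
st();c=cam("wrist");save(c,"w6");P=cloud(c)
for n in("scene","side"):
    d=cam(n);print(n,jar(d))
b=np.uint8((c["img"].min(-1)>135)*255)
for h in [c]:
    z=P[...,2];m=(sel(P,(.50,.6),(.2,.36),(.1,.25))&(b>0)).astype(np.uint8);k,l,s,ce=cv2.connectedComponentsWithStats(m);print([(s[i,4],P[l==i].mean(0).round(3)) for i in range(1,k) if s[i,4]>100])
    m=(sel(P,(.51,.59),(.13,.40),(.02,.05))).astype(np.uint8);print("low",m.sum())
# jar target
J=np.array([.463,-.053]);
yaw=0
for t in (20,-55):
    T=Rw(yaw,t);lip=np.array([J[0],J[1]-.025,.085 if t<0 else .10]);
    tcp=lip-T@np.array([.065,0,.072]);print(t,tcp);go(tcp,yaw,t)
```

```text
10.5667 [0.552  0.2196 0.1905] xax [0.014 0.901 0.434] z [ 0.009  0.434 -0.901] f [ 0.3  0.3 -4.1] grip 0.204 61.3 q [ 2.  7.  2. 84. 26. 93.]
scene (300, array([ 0.46361583, -0.05242288]), np.float64(0.0438093972616129))
side (260, array([ 0.46204237, -0.05731892]), np.float64(0.04380901049416256))
[(np.int32(3942), array([0.567, 0.29 , 0.175])), (np.int32(6384), array([0.545, 0.278, 0.159])), (np.int32(107), array([0.522, 0.288, 0.162])), (np.int32(1017), array([0.552, 0.257, 0.161])), (np.int32(852), array([0.552, 0.245, 0.162])), (np.int32(277), array([0.552, 0.234, 0.188]))]
low 1761
20 [ 0.463      -0.16370547  0.14542656]
shift total cm(tool) [-36.5   -8.12 -12.83] rows 11 each [-3.319 -0.738 -1.166]
rot total [ 0.0041 -0.1004 -0.0165] rows 1 each [ 0.0041 -0.1004 -0.0165]
-55 [ 0.463      -0.05630352  0.17954239]
shift total cm(tool) [-25.35  -8.31 -11.23] rows 8 each [-3.169 -1.039 -1.404]
rot total [-0.0074 -1.4093 -0.0169] rows 13 each [-0.0006 -0.1084 -0.0013]
```

View pics/w6.png

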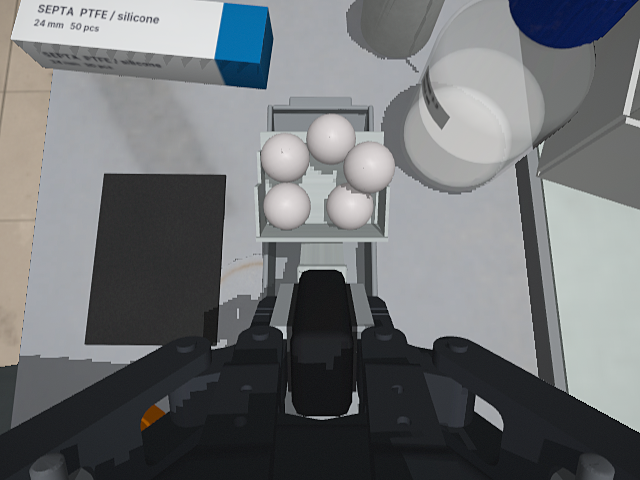

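Five balls are held stably and the front one rests at the lip. I'll carry them smoothly to the jar.

>>> {"name": "send_rows", "arguments": {"offset": [[-0.35,-0.08,-0.17],[-0.7,-0.17,-0.34],[-1.23,-0.3,-0.59],[-1.75,-0.42,-0.85],[-2.25,-0.54,-1.085],[-2.25,-0.54,-1.085],[-2.25,-0.54,-1.085],[-2.25,-0.54,-1.085],[-2.25,-0.54,-1.085],[-2.25,-0.54,-1.085],[-2.25,-0.54,-1.085],[-2.25,-0.54,-1.085],[-2.25,-0.54,-1.085],[-2.25,-0.54,-1.085],[-2.25,-0.54,-1.085],[-2.25,-0.54,-1.085],[-1.75,-0.42,-0.85],[-1.23,-0.3,-0.59],[-0.7,-0.17,-0.34],[-0.35,-0.08,-0.17]], "rot": [[0,0,0],[0,0,0],[0,0,0],[0,0,0],[0,0,0],[0,0,0],[0,0,0],[0,0,0],[0,0,0],[0,0,0],[0,0,0],[0,0,0],[0,0,0],[0,0,0],[0,0,0],[0,0,0],[0,0,0],[0,0,0],[0,0,0],[0,0,0]], "fingers": [0,0,0,0,0,0,0,0,0,0,0,0,0,0,0,0,0,0,0,0]}}

```text
clock: 12.38
position: [0.4607, -0.1696, 0.1895]
tool_rot: [[0.017, 1.0, 0.008], [0.9, -0.019, 0.435], [0.435, 0.0, -0.9]]
wrist_force: [0.4, -0.7, -2.7]
grip_width: 0.203
gripper_force: 61.3
```

Run:
```python
from plan import *
from m import *
st();s=telemetry.get_state();T=np.array(s["tool_rot"]);p=np.array(s["position"]);r=np.array([.065,0,.072])
print("lip",p+T@r)
for n in("scene","side"):
    d=cam(n);print(n,jar(d,y=(-.13,.03)))
c=cam("wrist");save(c,"w7")
go(np.array([.463,-.079,.10])-T@r)
piv((6.5,0,7.2),(0,-1.41,0),18)
```

```text
12.3833 [ 0.4607 -0.1696  0.1895] xax [0.017 0.9   0.435] z [ 0.008  0.435 -0.9  ] f [ 0.4 -0.7 -2.7] grip 0.203 61.3 q [-41.  11.   6. 102.  20.  47.]
lip [ 0.46235321 -0.07972258  0.15296551]
scene (309, array([ 0.46379167, -0.05256422]), np.float64(0.04388986157010342))
side (231, array([ 0.46199152, -0.05732271]), np.float64(0.04361070052175466))
shift total cm(tool) [-2.41  0.03  4.75] rows 2 each [-1.204  0.017  2.374]
pivot each [ 0.5834  0.     -0.4866] rot [ 0.     -0.0783  0.    ]
```

View pics/w7.png

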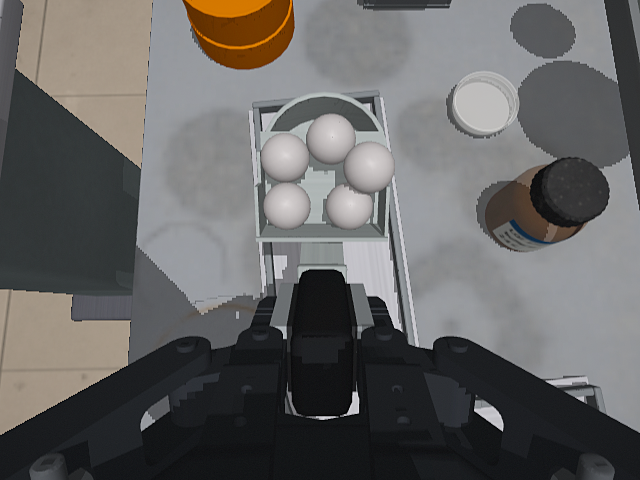

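Five balls are still in the scoop, with the jar mouth just ahead of the lip at (325,110) and laterally centred. I'll lower, then tip about the lip.

>>> {"name": "send_rows", "arguments": {"offset": [[-0.4,0,0.8],[-0.6,0,1.2],[-0.6,0,1.2],[-0.5,0,0.95],[-0.3,0,0.6],[0,0,0]], "rot": [[0,0,0],[0,0,0],[0,0,0],[0,0,0],[0,0,0],[0,0,0]], "fingers": [0,0,0,0,0,0]}}

```text
clock: 13.03
position: [0.4599, -0.168, 0.1344]
tool_rot: [[0.016, 1.0, 0.004], [0.899, -0.016, 0.437], [0.437, -0.003, -0.899]]
wrist_force: [-0.8, -0.4, -3.4]
grip_width: 0.201
gripper_force: 61.1
```

>>> {"name": "send_rows", "arguments": {"offset": [[0.523,0,-0.44],[0.523,0,-0.44],[0.523,0,-0.44],[0.523,0,-0.44],[0.523,0,-0.44],[0.523,0,-0.44],[0.523,0,-0.44],[0.523,0,-0.44],[0.523,0,-0.44],[0.523,0,-0.44],[0.523,0,-0.44],[0.523,0,-0.44],[0.523,0,-0.44],[0.523,0,-0.44],[0.523,0,-0.44],[0.523,0,-0.44],[0.523,0,-0.44],[0.523,0,-0.44],[0.523,0,-0.44],[0.523,0,-0.44]], "rot": [[0,-0.0705,0],[0,-0.0705,0],[0,-0.0705,0],[0,-0.0705,0],[0,-0.0705,0],[0,-0.0705,0],[0,-0.0705,0],[0,-0.0705,0],[0,-0.0705,0],[0,-0.0705,0],[0,-0.0705,0],[0,-0.0705,0],[0,-0.0705,0],[0,-0.0705,0],[0,-0.0705,0],[0,-0.0705,0],[0,-0.0705,0],[0,-0.0705,0],[0,-0.0705,0],[0,-0.0705,0]], "fingers": [0,0,0,0,0,0,0,0,0,0,0,0,0,0,0,0,0,0,0,0]}}

```text
clock: 14.7
position: [0.4628, -0.0562, 0.1953]
tool_rot: [[0.012, 1.0, -0.013], [0.574, -0.017, -0.818], [-0.819, 0.002, -0.574]]
wrist_force: [0.2, -0.8, -2.5]
grip_width: 0.201
gripper_force: 61.5
```

Run:
```python
from plan import *
from m import *
st();s=telemetry.get_state();T=np.array(s["tool_rot"]);p=np.array(s["position"]);r=np.array([.065,0,.072])
print("lip",p+T@r)
a=cam("side");b=cam("scene");c=cam("wrist")
x=a["img"][190:310,220:400];y=b["img"][200:320,260:440]
o=np.hstack([cv2.resize(x,(390,260)),cv2.resize(y,(390,260))]);o=np.vstack([o,np.hstack([cv2.resize(c["img"],(390,292)),np.zeros((292,390,3),np.uint8)])])
cv2.imwrite("pics/d1.png",o[:,:,::-1])
```

```text
14.7 [ 0.4628 -0.0562  0.1953] xax [ 0.012  0.574 -0.819] z [-0.013 -0.818 -0.574] f [ 0.2 -0.8 -2.5] grip 0.201 61.5 q [ 16.   9.  -8.  95. -52. 118.]
lip [ 0.4626516  -0.0778108   0.10072489]
```

View pics/d1.png

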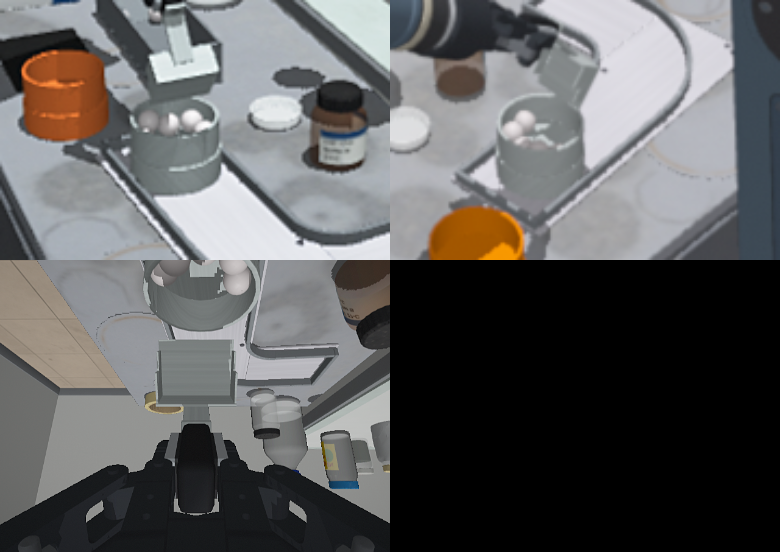

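The pan is empty and the balls are in the jar (at (150-210,120) in the crop). I'll level the scoop and return for the last two.

>>> {"name": "send_rows", "arguments": {"offset": [[-0.514,0,0.5],[-0.514,0,0.5],[-0.514,0,0.5],[-0.514,0,0.5],[-0.514,0,0.5],[-0.514,0,0.5],[-0.514,0,0.5],[-0.514,0,0.5],[-0.514,0,0.5],[-0.514,0,0.5],[-0.514,0,0.5],[-0.514,0,0.5],[-0.514,0,0.5],[0,0,-2],[0,0,-2],[0,0,-1],[0,0,0]], "rot": [[0,0.074,0],[0,0.074,0],[0,0.074,0],[0,0.074,0],[0,0.074,0],[0,0.074,0],[0,0.074,0],[0,0.074,0],[0,0.074,0],[0,0.074,0],[0,0.074,0],[0,0.074,0],[0,0.074,0],[0,0,0],[0,0,0],[0,0,0],[0,0,0]], "fingers": [0,0,0,0,0,0,0,0,0,0,0,0,0,0,0,0,0]}}

```text
clock: 16.27
position: [0.4627, -0.1463, 0.2267]
tool_rot: [[0.018, 1.0, 0.008], [1.0, -0.018, -0.002], [-0.002, 0.008, -1.0]]
wrist_force: [0.1, -0.0, -2.0]
grip_width: 0.205
gripper_force: 61.5
```

Run:
```python
from plan import *
from m import *
st();go((.5485,.133,.225),-1,0,vmax=2.6)
c=cam("scene");P=cloud(c);w=c["img"].min(-1)>140
m=(sel(P,(.505,.60),(.12,.40),(.015,.075))&w).astype(np.uint8);k,l,s,ce=cv2.connectedComponentsWithStats(m)
for i in range(1,k):
    if s[i,4]>8: print(s[i,4],ce[i],P[l==i].mean(0).round(3))
m=(sel(P,(.40,.52),(-.12,.02),(.03,.066))&w).astype(np.uint8);print("in jar white px",m.sum())
```

```text
16.2667 [ 0.4627 -0.1463  0.2267] xax [ 0.018  1.    -0.002] z [ 0.008 -0.002 -1.   ] f [ 0.1 -0.  -2. ] grip 0.205 61.5 q [-26.  -4.  -1.  92.   0.  65.]
shift total cm(tool) [28.08  8.08  0.19] rows 11 each [2.553 0.735 0.017]
rot total [ 0.0084  0.0016 -0.0003] rows 1 each [ 0.0084  0.0016 -0.0003]
443 [183.99097065 317.16704289] [0.554 0.278 0.055]
24 [237.  302.5] [0.51  0.176 0.055]
94 [167.84042553 330.71276596] [0.572 0.315 0.024]
in jar white px 251
```

>>> {"name": "send_rows", "arguments": {"offset": [[1.5,0.4,0],[2.66,0.77,0],[2.66,0.77,0],[2.66,0.77,0],[2.66,0.77,0],[2.66,0.77,0],[2.66,0.77,0],[2.66,0.77,0],[2.66,0.77,0],[2.66,0.77,0],[2.66,0.75,0],[0,0,0],[0,0,0]], "rot": [[0,0,0],[0,0,0],[0,0,0],[0,0,0],[0,0,0],[0,0,0],[0,0,0],[0,0,0],[0,0,0],[0,0,0],[0,0,0],[0,0,0],[0,0,0]], "fingers": [0,0,0,0,0,0,0,0,0,0,0,0,0]}}

```text
clock: 17.4
position: [0.546, 0.1363, 0.221]
tool_rot: [[0.013, 1.0, -0.002], [1.0, -0.013, 0.001], [0.001, -0.002, -1.0]]
wrist_force: [-1.5, -0.8, -2.2]
grip_width: 0.2
gripper_force: 61.4
```

Run:
```python
from plan import *
from m import *
st();go((.5487,.133,.09),-1,0,vmax=2.6)
c=cam("wrist");save(c,"w8");P=cloud(c);w=c["img"].min(-1)>140
print("view y range",P[sel(P,(.52,.58),(.1,.45),(-.01,.08))][:,1].max())
m=(sel(P,(.514,.588),(.12,.40),(.015,.075))&w).astype(np.uint8);k,l,s,ce=cv2.connectedComponentsWithStats(m)
for i in range(1,k):
    if s[i,4]>50: print(s[i,4],ce[i],P[l==i].mean(0).round(3))
```

```text
17.4 [0.546  0.1363 0.221 ] xax [0.013 1.    0.001] z [-0.002  0.001 -1.   ] f [-1.5 -0.8 -2.2] grip 0.2 61.4 q [ 7.  8. 11. 92.  0. 98.]
shift total cm(tool) [-0.35  0.3  13.1 ] rows 6 each [-0.058  0.051  2.183]
rot total [-0.0021 -0.0014  0.0042] rows 1 each [-0.0021 -0.0014  0.0042]
view y range 0.3028286641259057
```

View pics/w8.png

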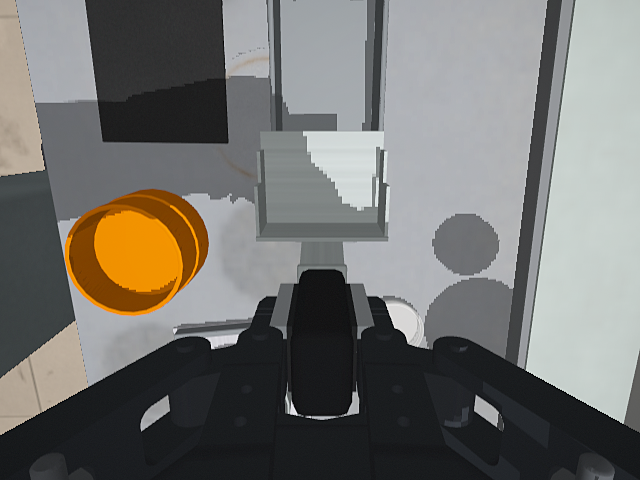

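No balls lie on the free floor, so the two are at the ramp foot (y≈0.315). I'll descend mid-tray and push.

>>> {"name": "send_rows", "arguments": {"offset": [[2.5,0.3,0],[2.6,0,0],[0,0,0],[0,0,2.6],[0,0,2.6],[0,0,2.6],[0,0,2.6],[0,0,2.6],[0,0,1],[0,0,0.4],[0,0,0.15],[0,0,0]], "rot": [[0,0,0],[0,0,0],[0,0,0],[0,0,0],[0,0,0],[0,0,0],[0,0,0],[0,0,0],[0,0,0],[0,0,0],[0,0,0],[0,0,0]], "fingers": [0,0,0,0,0,0,0,0,0,0,0,0]}}

```text
clock: 18.45
position: [0.5515, 0.1858, 0.0782]
tool_rot: [[0.018, 1.0, 0.002], [1.0, -0.018, 0.002], [0.002, 0.002, -1.0]]
wrist_force: [-0.4, 0.2, -1.8]
grip_width: 0.202
gripper_force: 61.4
```

Going 2.5 mm down to contact, then forward about 6.8 cm.

>>> {"name": "send_rows", "arguments": {"offset": [[0,0,0.15],[0,-0.05,0.12],[0.8,0,0],[0.8,0,0],[0.8,0,0],[0.8,0,0],[0.8,0,0],[0.8,0,0],[0.8,0,0],[0.7,0,0],[0.5,0,0],[0,0,0],[0,0,0]], "rot": [[0,0,0],[0,0,0],[0,0,0],[0,0,0],[0,0,0],[0,0,0],[0,0,0],[0,0,0],[0,0,0],[0,0,0],[0,0,0],[0,0,0],[0,0,0]], "fingers": [0,0,0,0,0,0,0,0,0,0,0,0,0]}}

```text
clock: 19.53
position: [0.5522, 0.2552, 0.0755]
tool_rot: [[0.016, 1.0, 0.002], [1.0, -0.016, 0.003], [0.003, 0.002, -1.0]]
wrist_force: [-0.3, -2.0, 5.3]
grip_width: 0.203
gripper_force: 62.6
```

```bash
cat > balls.py <<'E'
from plan import *
from m import *
def balls():
    st();s=telemetry.get_state();T=np.array(s["tool_rot"]);p=np.array(s["position"]);print("lip",(p+T@np.array([.065,0,.072])).round(4))
    c=cam("wrist");P=cloud(c);Q=(P-p)@T-np.array([.04,0,.072])  # tool axes rel. to scoop origin; z down
    g=cv2.cvtColor(c["img"],cv2.COLOR_RGB2GRAY)
    h=cv2.HoughCircles(cv2.medianBlur(g,5),cv2.HOUGH_GRADIENT,1,28,param1=80,param2=16,minRadius=16,maxRadius=32)
    if h is not None:
        for u,v,r in h[0]:
            iu,iv=int(u),int(v); 
            if 230<u<420 and v<260:
                q=np.median(Q[iv-3:iv+4,iu-3:iu+4].reshape(-1,3),0)*1000;print("circle",iu,iv,round(r),"scoop y,x,z mm",q.round()*[1,1,-1],c["img"][iv,iu])
    return c
E
python3 - <<'E'
from balls import *
c=balls();save(c,"w9")
E
```

```text
19.5333 [0.5522 0.2552 0.0755] xax [0.016 1.    0.003] z [ 0.002  0.003 -1.   ] f [-0.3 -2.   5.3] grip 0.203 62.6 q [ 18.  16.   3.  77.   0. 109.]
lip [0.5534 0.3204 0.0037]
circle 369 129 25 scoop y,x,z mm [26. 21. 27.] [244 240 239]
circle 268 126 27 scoop y,x,z mm [ 28. -24.  27.] [175 171 171]
```

Both balls sit right at the lip (27 mm tall tops). I'll tilt while driving forward along the ramp so that they roll back into the pan.

>>> {"name": "send_rows", "arguments": {"offset": [[0.2,0,0],[-0.25,0,0.15],[-0.14,0,0.19],[-0.14,0,0.22],[-0.15,0,0.25],[-0.16,0,0.28],[-0.17,0,0.3],[0,0,0],[0,0,0]], "rot": [[0,0,0],[0,0.075,0],[0,0.075,0],[0,0.075,0],[0,0.075,0],[0,0.075,0],[0,0.075,0],[0,0,0],[0,0,0]], "fingers": [0,0,0,0,0,0,0,0,0]}}

```text
clock: 20.33
position: [0.5537, 0.2488, 0.0616]
tool_rot: [[0.016, 1.0, 0.012], [0.898, -0.02, 0.439], [0.44, 0.004, -0.898]]
wrist_force: [0.1, -5.1, 7.9]
grip_width: 0.202
gripper_force: 63.0
```

Run:
```python
from balls import *
c=balls();save(c,"w10")
```

```text
20.3333 [0.5537 0.2488 0.0616] xax [0.016 0.898 0.44 ] z [ 0.012  0.439 -0.898] f [ 0.1 -5.1  7.9] grip 0.202 63.0 q [ 4. 10. -9. 67. 26. 96.]
lip [0.5556 0.3388 0.0255]
circle 362 106 22 scoop y,x,z mm [36. 18. 19.] [223 218 218]
circle 269 112 28 scoop y,x,z mm [ 34. -25.  19.] [209 204 205]
```

The two balls were pushed up the ramp ahead of the lip, because the slow push never got them over the 2 mm step. I'll undo the tilt, back off so that they settle at the ramp foot, then stab faster.

>>> {"name": "send_rows", "arguments": {"offset": [[0.18,0,-0.27],[0.17,0,-0.24],[0.16,0,-0.21],[0.15,0,-0.18],[0.14,0,-0.15],[0.14,0,-0.12],[0,0,0],[-0.5,0,0],[-1,0,0],[-1,0,0],[-1,0,0],[-1,0,0],[-1,0,0],[-1,0,0],[-0.5,0,0],[0,0,0],[0,0,0],[0,0,0],[0,0,0],[0,0,0]], "rot": [[0,-0.075,0],[0,-0.075,0],[0,-0.075,0],[0,-0.075,0],[0,-0.075,0],[0,-0.075,0],[0,0,0],[0,0,0],[0,0,0],[0,0,0],[0,0,0],[0,0,0],[0,0,0],[0,0,0],[0,0,0],[0,0,0],[0,0,0],[0,0,0],[0,0,0],[0,0,0]], "fingers": [0,0,0,0,0,0,0,0,0,0,0,0,0,0,0,0,0,0,0,0]}}

```text
clock: 22.05
position: [0.5513, 0.1874, 0.0745]
tool_rot: [[0.016, 1.0, 0.003], [1.0, -0.016, 0.008], [0.008, 0.003, -1.0]]
wrist_force: [-0.0, 1.3, 7.1]
grip_width: 0.203
gripper_force: 62.7
```

Run:
```python
from balls import *
c=balls();save(c,"w11")
```

```text
22.05 [0.5513 0.1874 0.0745] xax [0.016 1.    0.008] z [ 0.003  0.008 -1.   ] f [-0.   1.3  7.1] grip 0.203 62.7 q [ 12.  12.  -2.  76.   0. 103.]
lip [0.5526 0.2529 0.003 ]
circle 350 201 22 scoop y,x,z mm [-6. 13. 27.] [244 239 239]
circle 297 199 25 scoop y,x,z mm [ -5. -12.  27.] [171 167 167]
```

Both balls rolled into the pan by themselves (scoop y≈-6, x=±13). Tilting up and lifting.

>>> {"name": "send_rows", "arguments": {"offset": [[-0.535,0,0.13],[-0.535,0,0.13],[-0.535,0,0.13],[-0.535,0,0.13],[-0.535,0,0.13],[-0.535,0,0.13],[0,0,0],[0.65,0,-1.35],[0.65,0,-1.35],[0.65,0,-1.35],[0.65,0,-1.35],[0.65,0,-1.35],[0.65,0,-1.35],[0.65,0,-1.35],[0.65,0,-1.35],[0,0,0],[0,0,0]], "rot": [[0,0.075,0],[0,0.075,0],[0,0.075,0],[0,0.075,0],[0,0.075,0],[0,0.075,0],[0,0,0],[0,0,0],[0,0,0],[0,0,0],[0,0,0],[0,0,0],[0,0,0],[0,0,0],[0,0,0],[0,0,0],[0,0,0]], "fingers": [0,0,0,0,0,0,0,0,0,0,0,0,0,0,0,0,0]}}

```text
clock: 23.52
position: [0.5497, 0.155, 0.1783]
tool_rot: [[0.015, 1.0, 0.007], [0.9, -0.017, 0.436], [0.436, -0.0, -0.9]]
wrist_force: [-1.2, 0.5, -3.2]
grip_width: 0.2
gripper_force: 61.5
```

Run:
```python
from balls import *
c=balls()
for n in("scene","side"):
    d=cam(n);print(n,jar(d))
s=telemetry.get_state();T=np.array(s["tool_rot"])
go(np.array([.463,-.079,.155])-T@np.array([.065,0,.072]),vmax=2.2)
d=cam("scene");P=cloud(d);w=d["img"].min(-1)>140
m=(sel(P,(.512,.588),(.12,.37),(.015,.045))&w).astype(np.uint8);k,l,s,ce=cv2.connectedComponentsWithStats(m)
for i in range(1,k):
    if s[i,4]>8: print(s[i,4],ce[i],P[l==i].mean(0).round(3))
```

```text
23.5167 [0.5497 0.155  0.1783] xax [0.015 0.9   0.436] z [ 0.007  0.436 -0.9  ] f [-1.2  0.5 -3.2] grip 0.2 61.5 q [-5.  7.  0. 86. 26. 85.]
lip [0.5511 0.2449 0.1419]
circle 349 198 24 scoop y,x,z mm [-5. 13. 27.] [233 228 228]
circle 297 197 22 scoop y,x,z mm [ -5. -12.  27.] [234 230 229]
scene (330, array([ 0.46433604, -0.05378239]), np.float64(0.042783017901901275))
side (265, array([ 0.46310697, -0.05805499]), np.float64(0.04307842080995671))
shift total cm(tool) [-28.62  -8.15 -15.49] rows 14 each [-2.044 -0.582 -1.107]
```

The tray is empty and both balls are in the pan. Carrying them to the jar, with a check before tipping.

>>> {"name": "send_rows", "arguments": {"offset": [[-0.43,-0.12,-0.23],[-1.0,-0.28,-0.54],[-1.57,-0.45,-0.85],[-2.055,-0.585,-1.11],[-2.055,-0.585,-1.11],[-2.055,-0.585,-1.11],[-2.055,-0.585,-1.11],[-2.055,-0.585,-1.11],[-2.055,-0.585,-1.11],[-2.055,-0.585,-1.11],[-2.055,-0.585,-1.11],[-2.055,-0.585,-1.11],[-2.055,-0.585,-1.11],[-2.055,-0.585,-1.11],[-1.57,-0.45,-0.85],[-1.0,-0.28,-0.54],[-0.43,-0.12,-0.23],[0,0,0]], "rot": [[0,0,0],[0,0,0],[0,0,0],[0,0,0],[0,0,0],[0,0,0],[0,0,0],[0,0,0],[0,0,0],[0,0,0],[0,0,0],[0,0,0],[0,0,0],[0,0,0],[0,0,0],[0,0,0],[0,0,0],[0,0,0]], "fingers": [0,0,0,0,0,0,0,0,0,0,0,0,0,0,0,0,0,0]}}

```text
clock: 25.22
position: [0.4626, -0.17, 0.1929]
tool_rot: [[0.017, 1.0, 0.009], [0.899, -0.019, 0.437], [0.437, 0.0, -0.9]]
wrist_force: [0.1, -0.1, -3.8]
grip_width: 0.205
gripper_force: 61.4
```

Run:
```python
from balls import *
c=balls()
for n in("scene","side"):
    d=cam(n);print(n,jar(d,y=(-.13,.03)))
s=telemetry.get_state();T=np.array(s["tool_rot"])
go(np.array([.463,-.079,.10])-T@np.array([.065,0,.072]),vmax=2.2)
```

```text
25.2167 [ 0.4626 -0.17    0.1929] xax [0.017 0.899 0.437] z [ 0.009  0.437 -0.9  ] f [ 0.1 -0.1 -3.8] grip 0.205 61.4 q [-41.  12.   7. 102.  20.  47.]
lip [ 0.4643 -0.0801  0.1565]
circle 296 198 24 scoop y,x,z mm [ -5. -12.  27.] [214 210 210]
circle 349 197 24 scoop y,x,z mm [-5. 13. 27.] [221 217 217]
scene (341, array([ 0.46422687, -0.0531686 ]), np.float64(0.04286039461806038))
side (269, array([ 0.46302948, -0.05786578]), np.float64(0.04287699454415539))
shift total cm(tool) [-2.57 -0.13  5.06] rows 3 each [-0.858 -0.044  1.686]
```

>>> {"name": "send_rows", "arguments": {"offset": [[-0.4,0,0.8],[-0.6,-0.05,1.2],[-0.6,0,1.2],[-0.6,0,1.2],[-0.35,0,0.65],[0,0,0]], "rot": [[0,0,0],[0,0,0],[0,0,0],[0,0,0],[0,0,0],[0,0,0]], "fingers": [0,0,0,0,0,0]}}

```text
clock: 25.87
position: [0.4611, -0.1681, 0.134]
tool_rot: [[0.016, 1.0, 0.004], [0.898, -0.016, 0.439], [0.439, -0.004, -0.898]]
wrist_force: [-1.0, 1.0, -3.2]
grip_width: 0.202
gripper_force: 61.3
```

>>> {"name": "send_rows", "arguments": {"offset": [[0.523,0,-0.44],[0.523,0,-0.44],[0.523,0,-0.44],[0.523,0,-0.44],[0.523,0,-0.44],[0.523,0,-0.44],[0.523,0,-0.44],[0.523,0,-0.44],[0.523,0,-0.44],[0.523,0,-0.44],[0.523,0,-0.44],[0.523,0,-0.44],[0.523,0,-0.44],[0.523,0,-0.44],[0.523,0,-0.44],[0.523,0,-0.44],[0.523,0,-0.44],[0.523,0,-0.44],[0.523,0,-0.44],[0.523,0,-0.44]], "rot": [[0,-0.0705,0],[0,-0.0705,0],[0,-0.0705,0],[0,-0.0705,0],[0,-0.0705,0],[0,-0.0705,0],[0,-0.0705,0],[0,-0.0705,0],[0,-0.0705,0],[0,-0.0705,0],[0,-0.0705,0],[0,-0.0705,0],[0,-0.0705,0],[0,-0.0705,0],[0,-0.0705,0],[0,-0.0705,0],[0,-0.0705,0],[0,-0.0705,0],[0,-0.0705,0],[0,-0.0705,0]], "fingers": [0,0,0,0,0,0,0,0,0,0,0,0,0,0,0,0,0,0,0,0]}}

```text
clock: 27.53
position: [0.4643, -0.0566, 0.1954]
tool_rot: [[0.012, 1.0, -0.012], [0.576, -0.017, -0.818], [-0.818, 0.002, -0.576]]
wrist_force: [0.7, 0.1, -2.3]
grip_width: 0.204
gripper_force: 61.5
```

>>> {"name": "send_rows", "arguments": {"offset": [[0,0,0],[0,0,0],[-0.514,0,0.5],[-0.514,0,0.5],[-0.514,0,0.5],[-0.514,0,0.5],[-0.514,0,0.5],[-0.514,0,0.5],[-0.514,0,0.5],[-0.514,0,0.5],[-0.514,0,0.5],[-0.514,0,0.5],[-0.514,0,0.5],[-0.514,0,0.5],[-0.514,0,0.5],[0,0,-2],[0,0,-2],[0,0,-1],[0,0,0]], "rot": [[0,0,0],[0,0,0],[0,0.074,0],[0,0.074,0],[0,0.074,0],[0,0.074,0],[0,0.074,0],[0,0.074,0],[0,0.074,0],[0,0.074,0],[0,0.074,0],[0,0.074,0],[0,0.074,0],[0,0.074,0],[0,0.074,0],[0,0,0],[0,0,0],[0,0,0],[0,0,0]], "fingers": [0,0,0,0,0,0,0,0,0,0,0,0,0,0,0,0,0,0,0]}}

```text
clock: 29.12
position: [0.4641, -0.1469, 0.2267]
tool_rot: [[0.018, 1.0, 0.008], [1.0, -0.018, -0.0], [0.0, 0.008, -1.0]]
wrist_force: [0.9, -0.5, -1.7]
grip_width: 0.203
gripper_force: 61.5
```

Run:
```python
from balls import *
c=balls();save(c,"w12")
a=cam("side");b=cam("scene")
for d in(a,b): print(jar(d))
x=a["img"][190:310,220:400];y=b["img"][200:320,260:440]
o=np.hstack([cv2.resize(x,(390,260)),cv2.resize(y,(390,260))])
o=np.vstack([o,np.hstack([cv2.resize(c["img"],(390,292)),cv2.resize(b["img"][240:400,120:320],(390,292))])])
cv2.imwrite("pics/d2.png",o[:,:,::-1])
# scoop target pose on mat: pan centre (.41,.27) 
go((.409,.229,.225),-1.3,0,vmax=2.8)
```

```text
29.1167 [ 0.4641 -0.1469  0.2267] xax [0.018 1.    0.   ] z [ 0.008 -0.    -1.   ] f [ 0.9 -0.5 -1.7] grip 0.203 61.5 q [-26.  -4.  -1.  92.   0.  65.]
lip [ 0.4659 -0.0819  0.1547]
circle 321 97 17 scoop y,x,z mm [ 49.  -1. -95.] [212 208 208]
circle 291 56 17 scoop y,x,z mm [ 75. -21. -87.] [213 209 209]
circle 359 70 21 scoop y,x,z mm [ 67.  27. -96.] [205 200 200]
circle 279 87 17 scoop y,x,z mm [ 55. -31. -95.] [214 209 209]
circle 354 103 17 scoop y,x,z mm [ 44.  23. -95.] [207 202 203]
circle 323 54 20 scoop y,x,z mm [ 78.   1. -96.] [207 202 202]
(270, array([ 0.46230383, -0.05755796]), np.float64(0.04333487689728991))
(318, array([ 0.46416804, -0.05308411]), np.float64(0.04318760248603355))
shift total cm(tool) [37.33 -5.97 -0.18] rows 14 each [ 2.666 -0.426 -0.013]
rot total [ 0.0007 -0.0036  0.0061] rows 1 each [ 0.0007 -0.0036  0.0061]
```

View pics/d2.png

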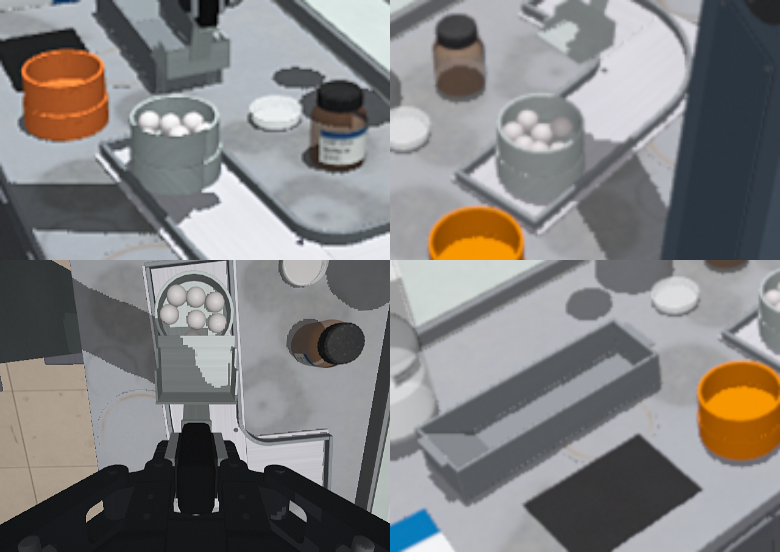

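The jar holds the balls (six visible, the seventh hidden under the pan edge), and the tray is empty. Returning the scoop to its mat.

>>> {"name": "send_rows", "arguments": {"offset": [[1.5,-0.24,0],[2.76,-0.44,0],[2.76,-0.44,0],[2.76,-0.44,0],[2.76,-0.44,0],[2.76,-0.44,0],[2.76,-0.44,0],[2.76,-0.44,0],[2.76,-0.44,0],[2.76,-0.44,0],[2.76,-0.44,0],[2.76,-0.44,0],[2.76,-0.44,0],[2.76,-0.44,0],[0,0,0],[0,0,0]], "rot": [[0,0,0],[0,0,0],[0,0,0],[0,0,0],[0,0,0],[0,0,0],[0,0,0],[0,0,0],[0,0,0],[0,0,0],[0,0,0],[0,0,0],[0,0,0],[0,0,0],[0,0,0],[0,0,0]], "fingers": [0,0,0,0,0,0,0,0,0,0,0,0,0,0,0,0]}}

```text
clock: 30.6
position: [0.408, 0.2305, 0.2218]
tool_rot: [[0.013, 1.0, -0.002], [1.0, -0.013, 0.003], [0.002, -0.002, -1.0]]
wrist_force: [0.2, -1.7, -1.6]
grip_width: 0.203
gripper_force: 61.4
```

>>> {"name": "send_rows", "arguments": {"offset": [[0,0,2],[0,0,2.5],[0,0,2.5],[0,0,2.5],[0,0,2.5],[0,0,1.5],[0,0,0.6],[0,0,0],[0,0,0]], "rot": [[0,0,0],[0,0,0],[0,0,0],[0,0,0],[0,0,0],[0,0,0],[0,0,0],[0,0,0],[0,0,0]], "fingers": [0,0,0,0,0,0,0,0,0]}}

```text
clock: 31.35
position: [0.4095, 0.2295, 0.0824]
tool_rot: [[0.018, 1.0, -0.0], [1.0, -0.018, 0.004], [0.004, -0.0, -1.0]]
wrist_force: [-0.1, 0.5, -1.8]
grip_width: 0.202
gripper_force: 61.3
```

>>> {"name": "send_rows", "arguments": {"offset": [[0,0,0.4],[0,0,0.25],[0,0,0.1],[0,0,0],[0,0,0],[0,0,0],[0,0,0],[0,0,0],[0,0,0],[0,0,0],[0,0,0],[0,0,-2],[0,0,-3],[0,0,-4],[0,0,-4],[0,0,0]], "rot": [[0,0,0],[0,0,0],[0,0,0],[0,0,0],[0,0,0],[0,0,0],[0,0,0],[0,0,0],[0,0,0],[0,0,0],[0,0,0],[0,0,0],[0,0,0],[0,0,0],[0,0,0],[0,0,0]], "fingers": [0,0,0,0,0,1,1,1,1,1,1,1,1,1,1,1]}}

```text
clock: 32.68
position: [0.4135, 0.2312, 0.214]
tool_rot: [[0.017, 1.0, 0.014], [1.0, -0.017, 0.009], [0.01, 0.014, -1.0]]
wrist_force: [0.6, 0.9, 1.0]
grip_width: 0.998
gripper_force: 0.0
```

Run:
```python
from balls import *
st()
c=cam("wrist");P=cloud(c);save(c,"w13")
p=P[sel(P,(.35,.47),(.17,.33),(.012,.036))];print("pan",len(p),cv2.minAreaRect(p[:,:2].astype(np.float32)*1000),p[:,2].max())
p=P[sel(P,(.37,.45),(.17,.28),(.09,.135))];print("handle",len(p),cv2.minAreaRect(p[:,:2].astype(np.float32)*1000),np.percentile(p[:,2],95))
# track strips
for n in("scene","side"):
    d=dict(np.load(f"/tmp/{n}.npz"));P=cloud(d)
    p=P[sel(P,(.38,.72),(-.42,.07),(.0125,.021))]
    i=((.72-p[:,0])*1000).astype(int);j=((.07-p[:,1])*1000).astype(int);g=np.zeros((340,490),np.uint8);np.add.at(g,(i,j),80)
    cv2.imwrite(f"/tmp/strip_{n}.png",g)
    # left-lower strip, far strips: linefits
    for nm,x,y in(("low",(.38,.47),(-.15,.0)),("up",(.48,.56),(-.12,.02))):
        q=p[(p[:,0]>x[0])&(p[:,0]<x[1])&(p[:,1]>y[0])&(p[:,1]<y[1])]
        if len(q)>20:
            k=cv2.fitLine(q[:,:2].astype(np.float32),cv2.DIST_HUBER,0,.01,.01).ravel();print(n,nm,len(q),"slope dx/dy",k[0]/k[1],"x@y=-.05",k[2]+(-.05-k[3])*k[0]/k[1])
a=cv2.imread("/tmp/strip_scene.png");b=cv2.imread("/tmp/strip_side.png");a[:,:,0]=b[:,:,0];cv2.imwrite("pics/strip.png",cv2.resize(a,None,fx=1.6,fy=1.6))
```

```text
32.6833 [0.4135 0.2312 0.214 ] xax [0.017 1.    0.01 ] z [ 0.014  0.009 -1.   ] f [0.6 0.9 1. ] grip 0.998 0.0 q [ 21.  -6.  -5.  90.   0. 112.]
pan 885 ((410.0811462402344, 267.52490234375), (44.402889251708984, 63.17839813232422), 88.98886108398438) 0.03599006475774463
handle 1401 ((409.2510070800781, 234.6044921875), (27.944931030273438, 17.910057067871094), 88.00236511230469) 0.11981914060924223
scene low 251 slope dx/dy 0.03496624 x@y=-.05 0.41780064
scene up 72 slope dx/dy -0.1904599 x@y=-.05 0.5203707
side low 135 slope dx/dy 1.0121638 x@y=-.05 0.4895357
side up 84 slope dx/dy -0.12346417 x@y=-.05 0.51224864
```

View pics/strip.png

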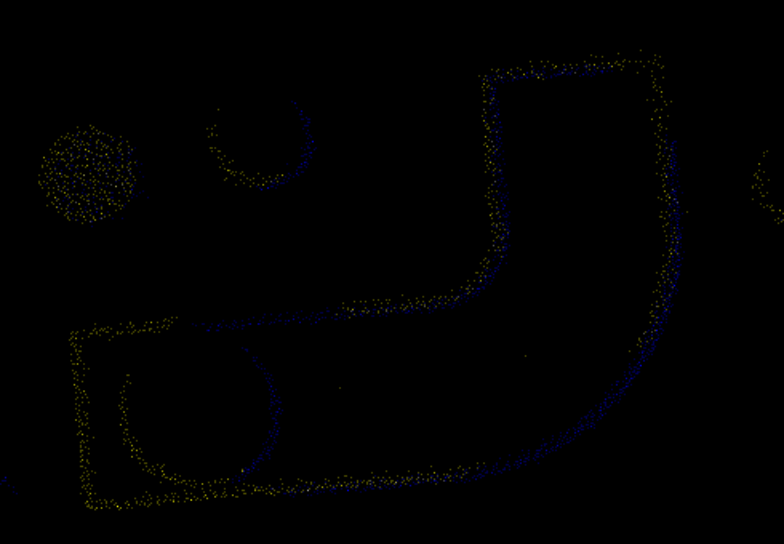

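The strip map shows the track cleanly: yaw about 5°, end stop at the top right (490–655, 62–77), bend centre near (0.577,-0.196). Scoop is flat on the mat, pan centre about (0.410,0.269). Now I plan the push.

```bash
cat > tr.py <<'E'
from balls import *
a=np.radians(5);X=np.array([np.cos(a),np.sin(a)]);Y=np.array([-np.sin(a),np.cos(a)]);O=np.array([.5766,-.196])
W=lambda x,y:O+x*X+y*Y
def tf(p): d=np.array(p)[:2]-O; return np.array([d@X,d@Y])
E
python3 - <<'E'
from tr import *
for n in("scene","side"): 
    r=jar(cam(n)); print(n,r,tf(r[1]))
print(W(-.1,.224),"end",W(.04,-.1)); go((*W(-.1,.224),.214),5,0,vmax=3)
E
```

```text
scene (321, array([ 0.46422385, -0.05342515]), np.float64(0.04317215884604036)) [-0.09952231  0.15182654]
side (264, array([ 0.46242003, -0.05745821]), np.float64(0.04340712872678769)) [-0.10167077  0.14796604]
[0.45745764 0.01843204] end [ 0.62516336 -0.29213324]
shift total cm(tool) [-21.05   5.11  -0.95] rows 8 each [-2.631  0.639 -0.119]
rot total [ 0.0019 -0.0046 -0.1043] rows 1 each [ 0.0019 -0.0046 -0.1043]
```

>>> {"name": "send_rows", "arguments": {"offset": [[-2.6,0.64,0],[-2.6,0.64,0],[-2.6,0.64,0],[-2.6,0.64,0],[-2.6,0.64,0],[-2.6,0.64,0],[-2.6,0.64,0],[-2.6,0.63,0],[0,0,0],[0,0,0],[0,0,0]], "rot": [[0,0,0],[0,0,0],[0,0,0],[0,0,0],[0,0,0],[0,0,0],[0,0,0],[0,0,0],[0,0,-0.104],[0,0,0],[0,0,0]], "fingers": [0,0,0,0,0,0,0,0,0,0,0]}}

```text
clock: 33.75
position: [0.4558, 0.0208, 0.202]
tool_rot: [[-0.084, 0.996, -0.004], [0.996, 0.084, 0.005], [0.005, -0.003, -1.0]]
wrist_force: [-0.5, 0.0, -0.5]
grip_width: 0.0
gripper_force: 0.0
```

Run:
```python
from tr import *
st();s=telemetry.get_state();print(tf(s["position"]));go((*W(-.1,.224),.030),5,0,vmax=3)
for n in("scene","side"): 
    r=jar(cam(n)); print(n,r and tf(r[1]))
```

```text
33.75 [0.4558 0.0208 0.202 ] xax [-0.084  0.996  0.005] z [-0.004  0.005 -1.   ] f [-0.5  0.  -0.5] grip 0.0 0.0 q [-6. -8. -8. 90.  0. 79.]
[-0.10140485  0.22646797]
shift total cm(tool) [-0.33  0.2  17.2 ] rows 6 each [-0.056  0.033  2.866]
rot total [-0.0033 -0.0051 -0.0033] rows 1 each [-0.0033 -0.0051 -0.0033]
scene [-0.09959345  0.1519407 ]
side [-0.10168678  0.14834579]
```

>>> {"name": "send_rows", "arguments": {"offset": [[-0.1,0.1,2.8],[-0.1,0.1,3],[0,0,3],[0,0,3],[0,0,2.5],[0,0,1.5],[0,0,1],[0,0,0.4],[0,0,0],[0,0,0]], "rot": [[0,0,0],[0,0,0],[0,0,0],[0,0,0],[0,0,0],[0,0,0],[0,0,0],[0,0,0],[0,0,0],[0,0,0]], "fingers": [0,0,0,0,0,0,0,0,0,0]}}

```text
clock: 34.68
position: [0.4599, 0.0199, 0.0329]
tool_rot: [[-0.087, 0.996, 0.002], [0.996, 0.087, 0.004], [0.004, 0.002, -1.0]]
wrist_force: [-0.1, 0.6, 0.5]
grip_width: -0.002
gripper_force: 0.0
```

>>> {"name": "send_rows", "arguments": {"offset": [[-0.4,0,0],[-0.5,0,0],[-0.5,0,0],[-0.5,0,0],[-0.5,0,0],[-0.5,0,0],[0,0,0]], "rot": [[0,0,0],[0,0,0],[0,0,0],[0,0,0],[0,0,0],[0,0,0],[0,0,0]], "fingers": [0,0,0,0,0,0,0]}}

```text
clock: 35.27
position: [0.4625, -0.0085, 0.0329]
tool_rot: [[-0.086, 0.996, 0.002], [0.996, 0.086, 0.008], [0.008, 0.003, -1.0]]
wrist_force: [-0.5, 5.4, 3.7]
grip_width: 0.001
gripper_force: 3.1
```

Run:
```python
from tr import *
st();s=telemetry.get_state();print(tf(s["position"]))
for n in("scene","side"): 
    r=jar(cam(n)); print(n,r and tf(r[1]))
```

```text
35.2667 [ 0.4625 -0.0085  0.0329] xax [-0.086  0.996  0.008] z [ 0.002  0.008 -1.   ] f [-0.5  5.4  3.7] grip 0.001 3.1 q [-10.  -4. -23.  70.   0.  75.]
[-0.09734471  0.19669819]
scene [-0.09144572  0.1501644 ]
side [-0.10249     0.13881701]
```

>>> {"name": "send_rows", "arguments": {"offset": [[0.2,-0.1,0.3],[0,-0.1,0.4],[-0.4,-0.1,0],[-0.8,0,0],[-0.8,0,0],[-0.8,0,0],[-0.8,0,0],[-0.8,0,0],[-0.8,0,0],[-0.8,0,0],[-0.8,0,0],[-0.8,0,0],[-0.8,0,0],[-0.8,0,0],[-0.8,0,0],[-0.6,0,0],[-0.3,0,0],[0,0,0]], "rot": [[0,0,0],[0,0,0],[0,0,0],[0,0,0],[0,0,0],[0,0,0],[0,0,0],[0,0,0],[0,0,0],[0,0,0],[0,0,0],[0,0,0],[0,0,0],[0,0,0],[0,0,0],[0,0,0],[0,0,0],[0,0,0]], "fingers": [0,0,0,0,0,0,0,0,0,0,0,0,0,0,0,0,0,0]}}

```text
clock: 36.87
position: [0.4671, -0.1158, 0.0238]
tool_rot: [[-0.087, 0.996, -0.002], [0.996, 0.087, 0.006], [0.006, -0.001, -1.0]]
wrist_force: [-0.3, 3.4, 0.6]
grip_width: -0.0
gripper_force: 1.7
```

Run:
```python
from tr import *
st();s=telemetry.get_state();T=np.array(s["tool_rot"]);p=tf(s["position"]);print(p)
for n in("scene","side"): 
    r=jar(cam(n),(.35,.58),(-.3,-.04)); print(n,r and (r[0],r[2],tf(r[1])))
# pivot about track origin: origin in tool coords
tgt=np.array([*O,s["position"][2]]);r0=T.T@(tgt-np.array(s["position"]))*100
print("origin in tool cm",r0)
piv((-5.7,10,0),(0,0,-np.pi/2),20)
go((*W(-.1,.057),.026),5,0)
```

```text
36.8667 [ 0.4671 -0.1158  0.0238] xax [-0.087  0.996  0.006] z [-0.002  0.006 -1.   ] f [-0.3  3.4  0.6] grip -0.0 1.7 q [-22.  -0. -21.  69.   0.  63.]
[-0.10204314  0.08945141]
scene (196, np.float64(0.05606515357826185), array([-0.09178304,  0.04534722]))
side (423, np.float64(0.046485583064119616), array([-0.10412008,  0.03382822]))
origin in tool cm [-8.93843069 10.20999861 -0.0628489 ]
pivot each [-0.8022 -0.4164  0.    ] rot [ 0.      0.     -0.0785]
shift total cm(tool) [-3.24  0.2  -0.23] rows 1 each [-3.241  0.202 -0.234]
rot total [-0.0011 -0.0049 -0.0004] rows 1 each [-0.0011 -0.0049 -0.0004]
```

>>> {"name": "send_rows", "arguments": {"offset": [[-0.6,0.07,-0.05],[-0.8,0.07,-0.05],[-0.8,0.06,0],[-0.8,0,0],[-0.2,0,0],[-0.8,-0.42,0],[-0.8,-0.42,0],[-0.8,-0.42,0],[-0.8,-0.42,0],[-0.8,-0.42,0],[-0.8,-0.42,0],[-0.8,-0.42,0],[-0.8,-0.42,0],[0,0,0]], "rot": [[0,0,0],[0,0,0],[0,0,0],[0,0,0],[0,0,0],[0,0,-0.0785],[0,0,-0.0785],[0,0,-0.0785],[0,0,-0.0785],[0,0,-0.0785],[0,0,-0.0785],[0,0,-0.0785],[0,0,-0.0785],[0,0,0]], "fingers": [0,0,0,0,0,0,0,0,0,0,0,0,0,0]}}

```text
clock: 38.13
position: [0.4633, -0.2188, 0.0246]
tool_rot: [[-0.657, 0.754, -0.002], [0.754, 0.657, 0.005], [0.005, 0.002, -1.0]]
wrist_force: [-2.1, 2.3, -0.9]
grip_width: -0.002
gripper_force: 0.0
```

```bash
cat >> tr.py <<'E'
def chk(xr,yr):
    st();s=telemetry.get_state();T=np.array(s["tool_rot"]);p=tf(s["position"]);print("tcp_t",p)
    P=np.vstack([cloud(d)[sel(cloud(d),xr,yr,(.062,.078))] for d in (cam("side"),)])
    c=cv2.minEnclosingCircle((P[:,:2]*1000).astype(np.float32)); f=circ(P);print("jar fit",f[1],tf(f[0]),len(P))
    r0=T.T@(np.array([*O,s["position"][2]])-np.array(s["position"]))*100;print("origin in tool",r0.round(2)); return s
E
python3 - <<'E'
from tr import *
chk((.4,.6),(-.34,-.14))
E
```

```text
38.1333 [ 0.4633 -0.2188  0.0246] xax [-0.657  0.754  0.005] z [-0.002  0.005 -1.   ] f [-2.1  2.3 -0.9] grip -0.002 0.0 q [-33.   5. -16.  69.   0.  16.]
tcp_t [-0.11481676 -0.01284539]
jar fit 0.04541778283906466 [-0.08848469 -0.06103495] 581
origin in tool [-5.720e+00  1.004e+01 -1.000e-02]
```

>>> {"name": "send_rows", "arguments": {"offset": [[-0.8,-0.42,0],[-0.8,-0.42,0],[-0.8,-0.42,0],[-0.8,-0.42,0],[-0.8,-0.42,0],[-0.8,-0.42,0],[-0.8,-0.42,0],[-0.8,-0.42,0],[-0.8,-0.42,0],[-0.8,-0.42,0],[-0.8,-0.42,0],[-0.8,-0.42,0],[0,0,0]], "rot": [[0,0,-0.0785],[0,0,-0.0785],[0,0,-0.0785],[0,0,-0.0785],[0,0,-0.0785],[0,0,-0.0785],[0,0,-0.0785],[0,0,-0.0785],[0,0,-0.0785],[0,0,-0.0785],[0,0,-0.0785],[0,0,-0.0785],[0,0,0]], "fingers": [0,0,0,0,0,0,0,0,0,0,0,0,0]}}

```text
clock: 39.27
position: [0.5272, -0.3018, 0.0236]
tool_rot: [[-0.996, -0.086, -0.004], [-0.086, 0.996, 0.002], [0.004, 0.003, -1.0]]
wrist_force: [-2.7, -0.3, -2.0]
grip_width: 0.003
gripper_force: 1.4
```

Run:
```python
from tr import *
chk((.48,.68),(-.36,-.22));go((*W(.04-.057,-.1),.025),95,0)
```

```text
39.2667 [ 0.5272 -0.3018  0.0236] xax [-0.996 -0.086  0.004] z [-0.004  0.002 -1.   ] f [-2.7 -0.3 -2. ] grip 0.003 1.4 q [-36.  18.  -1.  72.  -0. -41.]
tcp_t [-0.05843769 -0.10110355]
jar fit 0.05250116341765273 [-0.01630448 -0.09843556] 475
origin in tool [-5.830e+00  1.012e+01  1.000e-02]
shift total cm(tool) [-4.14  0.12 -0.13] rows 2 each [-2.071  0.06  -0.067]
rot total [ 0.0026 -0.0032 -0.0038] rows 1 each [ 0.0026 -0.0032 -0.0038]
```

>>> {"name": "send_rows", "arguments": {"offset": [[-0.6,0,0],[-0.7,0,0],[-0.7,0,0],[-0.7,0,0],[-0.6,0,0],[-0.4,0,0],[-0.2,0,0],[-0.1,0,0],[0,0,0],[0,0,0]], "rot": [[0,0,0],[0,0,0],[0,0,0],[0,0,0],[0,0,0],[0,0,0],[0,0,0],[0,0,0],[0,0,0],[0,0,0]], "fingers": [0,0,0,0,0,0,0,0,0,0]}}

```text
clock: 40.15
position: [0.5687, -0.2973, 0.0249]
tool_rot: [[-0.996, -0.086, 0.001], [-0.086, 0.996, 0.004], [-0.001, 0.004, -1.0]]
wrist_force: [-2.6, -0.4, -2.5]
grip_width: 0.0
gripper_force: 1.1
```

>>> {"name": "send_rows", "arguments": {"offset": [[-0.15,0,0],[-0.15,0,0],[0,0,0]], "rot": [[0,0,0],[0,0,0],[0,0,0]], "fingers": [0,0,0]}}

```text
clock: 40.4
position: [0.5698, -0.2972, 0.0249]
tool_rot: [[-0.996, -0.085, -0.003], [-0.085, 0.996, 0.004], [0.003, 0.004, -1.0]]
wrist_force: [-7.6, -0.4, -0.1]
grip_width: 0.0
gripper_force: 1.7
```

>>> {"name": "send_rows", "arguments": {"offset": [[-0.15,0,0],[-0.1,0,0],[0,0,0]], "rot": [[0,0,0],[0,0,0],[0,0,0]], "fingers": [0,0,0]}}

```text
clock: 40.65
position: [0.5698, -0.2974, 0.025]
tool_rot: [[-0.996, -0.084, -0.008], [-0.084, 0.996, 0.003], [0.008, 0.004, -1.0]]
wrist_force: [-13.4, -0.3, 4.5]
grip_width: 0.004
gripper_force: 1.0
```

>>> {"name": "send_rows", "arguments": {"offset": [[0.6,0,0],[2,0,0],[2,0,0],[2,0,-1],[0,0,-4],[0,0,-4],[0,0,-4],[2,0,-4],[3,0,-4],[3,0,0],[0,0,0],[0,0,0]], "rot": [[0,0,0],[0,0,0],[0,0,0],[0,0,0],[0,0,0],[0,0,0],[0,0,0],[0,0,0],[0,0,0],[0,0,0],[0,0,0],[0,0,0]], "fingers": [0,0,0,0,0,0,0,0,0,0,0,0]}}

```text
clock: 41.65
position: [0.4356, -0.3105, 0.2276]
tool_rot: [[-0.996, -0.085, 0.006], [-0.085, 0.996, 0.001], [-0.006, 0.0, -1.0]]
wrist_force: [-0.3, 0.5, 0.0]
grip_width: 0.0
gripper_force: 0.0
```

Run:
```python
from tr import *
st();a=cam("side");b=cam("scene")
for d in(a,b):
    r=jar(d,(.55,.69),(-.36,-.22)); print(r and (r[0],r[2],tf(r[1])))
P=cloud(b);
p=P[sel(P,(.35,.47),(.17,.33),(.012,.05))];print("pan",cv2.minAreaRect(p[:,:2].astype(np.float32)*1000))
p=P[sel(P,(.33,.5),(.12,.30),(.1,.135))];print("handle",len(p),cv2.minAreaRect(p[:,:2].astype(np.float32)*1000),np.percentile(p[:,2],95))
x=cv2.resize(a["img"][200:380,280:520],(400,300));y=cv2.resize(b["img"][160:400,160:480],(400,300))
cv2.imwrite("pics/end.png",np.hstack([x,y])[:,:,::-1])
```

```text
41.65 [ 0.4356 -0.3105  0.2276] xax [-0.996 -0.085 -0.006] z [ 0.006  0.001 -1.   ] f [-0.3  0.5  0. ] grip 0.0 0.0 q [-43.   4.   6.  92.   0. -48.]
(323, np.float64(0.04365628128324845), array([ 0.04002279, -0.10562997]))
(219, np.float64(0.04404300593522607), array([ 0.04244133, -0.10173244]))
pan ((410.5130310058594, 265.48284912109375), (51.4448127746582, 68.38392639160156), 88.63459777832031)
handle 193 ((408.6331787109375, 235.66293334960938), (28.191835403442383, 21.76380157470703), 77.82496643066406) 0.12205912216639365
```

View pics/end.png

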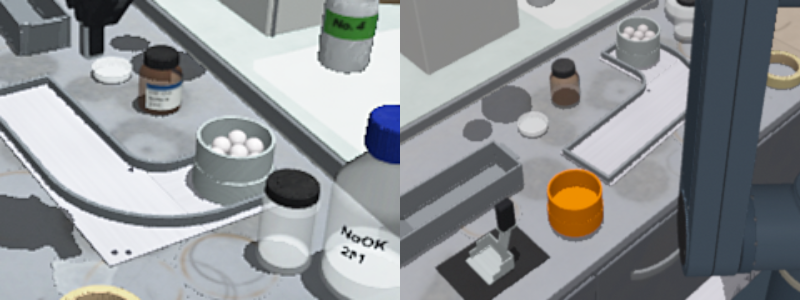

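The jar stands against the end stop with the balls in it (235,145), the scoop lies on its mat (490,255), and the robot touches nothing. Handing in.

```bash
python3 -c "
from workcell import manip
print(manip.finish_job())"
```

```text
the job is handed in; nothing more can be done
None
```

I handed the job in with the jar against the far end stop and holding the balls, the scoop flat on its mat, and the bystanders not touched; seven balls were found and the tray is empty, but I never saw all seven in the jar at once, and no verdict was returned.

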